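Reset the divider of the filter cartridge box, pack it and latch it

TASK

The divider in the spare-cartridge box is set too tight: loosen the steel jam nut by about a fifth of a turn, wind the brass adjuster screw above it until the divider's pointer lies in line with the brass marker clip on the box's front, and turn the nut fully tight again with the pointer still in line. Then stand every filter cartridge upright on the bay's floor, between the divider and the latch end, swing the flap fully shut, and lastly turn the latch a full quarter turn over it. Leave the marker clip where it is, and do not knock the cups, teapot and other crockery about.

Things in the scene. Friction and masses are not known exactly. Their poses are not given: they have to be found in the camera images.
- box: White plastic box, fixed to the counter. Origin: on the counter below the middle of the bay (box frame: x away from the robot at yaw 0, y towards the housing, z up). Bay open on top: inner x -50 to 50 mm, inner y -105 to 108 mm, floor 5 mm up, walls 5 mm thick, rim 85 mm up. Beyond the bay's +y end a grey housing, 110 mm (x) by 137 mm (y 113 to 250 mm), top 55 mm up, carries the jam nut and adjuster on a vertical axis at x 0, y 190 mm
- nut_center (a point): Centre of the jam nut: plain steel hexagon, 50 mm across flats, 24 mm high (56 to 80 mm above the counter), round the adjuster's spindle and below its handle. This frame turns with the nut; at its yaw two of the flats face along its +y and -y, the others at 60 degree steps
- jam_nut (a joint): Turn of the jam nut (rad), growing counter-clockwise seen from above. 0 = fully tight (a hard stop), 1.4 = fully slack (a stop). It starts at 0 to 0.06; count it loosened from 0.9, tight below 0.12. It turns stiffly (about 0.2 N m) and stays where it is left. It turns apart from the adjuster
- adjuster_grip (a point): Centre of the adjuster screw's brass handle, an upright flat bar 42 mm long (its own x), 16 mm thick (its own y), 28 mm high, 86 to 114 mm above the counter, on the nut's axis. This frame turns with the handle
- adjuster (a joint): Turn of the adjuster screw (rad), growing counter-clockwise seen from above; starts at 0, range -0.2 to 4.5. Each radian counter-clockwise draws the divider 18 mm towards the housing (box +y) and widens the bay. About 0.06 N m; it stays where it is left
- fence_pointer (a point): Middle of the outer part of the divider's pointer, a flat aluminium strip 6 mm wide over the front rim (75 mm in front of the box's middle, 87 mm up). The divider is an aluminium plate 6 mm thick across the bay; its cartridge-side face lies 3 mm to box -y of this point. Axes as the box. At the start it stands about 23 mm to box +y of the bay's middle
- marker_tip (a point): Top middle of the outer part of the brass marker clip on the outside of the box's front wall, 6 mm wide, 22 mm deep, 84 mm up, just under the pointer's path. Axes as the box. Pointer and clip are in line when their positions agree along box y. It stands 69 to 95 mm to box +y of the bay's middle, and resists sliding
- flap (a joint): Opening of the white flap over the bay (rad), 0 = shut, about 1.7 to 1.95 at the start (leaning back, away from the robot). A stiff hinge: it stays at any angle and takes about 2 to 4 N at the edge
- flap_edge (a point): Middle of the flap's free edge, mid-thickness. The flap is 118 mm from hinge to free edge, 223 mm wide (along box y), 8 mm thick. On its outer face near the edge (99 to 111 mm from the hinge) a rib 60 mm wide, 20 mm high, 12 mm thick, mid-width
- flap_hinge (a point): Middle of the flap's hinge line, along box y, on the flap's inner face, 89 mm up on the far rim (57 mm beyond the box's middle). Opening lifts the free edge up and then away from the robot
- latch_grip (a point): Centre of the grey grip block of the latch, 40 mm long (its own x), 14 mm thick (its own y), 26 mm high, 107 to 133 mm above the counter, on a vertical pivot on a grey post beside the bay's -y end (15 mm in front of the box's middle, y -134 mm). Below the block a steel bar, 14 mm wide, reaches 50 mm from the pivot along its own -x, 99 to 107 mm above the counter. This frame turns with the latch
- latch (a joint): Turn of the latch (rad), growing clockwise seen from above: starts at 0 to 0.25; 0 = open (the bar points to box -x), 1.57 (a stop) = the bar points to box +y and lies over the shut flap; past 1.35 it holds. About 0.06 N m; stays where it is left
- cartridge1_center (a point): Centre (half-way up) of a filter cartridge: white cylinder 52 mm across, 45 mm high, with an upright grip ridge on top 40 mm long (its own x), 14 mm thick (its own y), 26 mm high; 71 mm high in all, 90 to 180 g. Stands loose on the counter. Two or three are present
- cartridge2_center (a point): Centre (half-way up) of a filter cartridge: white cylinder 52 mm across, 45 mm high, with an upright grip ridge on top 40 mm long (its own x), 14 mm thick (its own y), 26 mm high; 71 mm high in all, 90 to 180 g. Stands loose on the counter. Two or three are present
- cartridge3_center (a point): Centre (half-way up) of a filter cartridge: white cylinder 52 mm across, 45 mm high, with an upright grip ridge on top 40 mm long (its own x), 14 mm thick (its own y), 26 mm high; 71 mm high in all, 90 to 180 g. Stands loose on the counter. Two or three are present
- cup1: A stainless cup, 72 mm across, 80 mm high; bystander. Origin under its centre
- cup2: Another such stainless cup
- teapot: Porcelain teapot, about 200 mm with spout and handle, 120 mm high; bystander
- tea_tin: Dark round tea tin, 80 mm across, 110 mm high; bystander
- saucer: White saucer, 110 mm across; bystander
- spoon: Steel spoon 150 mm long; bystander
There are look-alikes about, which are no part of the job. Leave any blue or turquoise look-alike of the part that bears cartridge3_center alone.

How it is judged:
By the outcome, as a careful person would: the job done as asked, in the order asked, and still so for the second after the job is handed in, with the robot touching nothing.
Of cartridge1, cartridge2, cartridge3 only 2 to 3 are there at a start; the rules pass over those that are not, and their reading is None.
At some moment in a run one of cartridge1, cartridge2, cartridge3 may be knocked a few centimetres aside while the robot is not near it.
It also fails if it takes over 210 s, if anything falls off the work surface, if the arm or the gripper's body presses on something with over 40 N, if the wrist force passes 120 N, or if a joint passes its speed limit or range.

ROBOT

A 7-joint arm with a two-finger parallel gripper is mounted at the origin on the work surface. World frame = base frame: x ahead of the robot, y to its left, z up, the work surface at z = 0. Lengths are in m, angles in rad, forces in N, time in s.
With the tool pointing down it reaches from about 0.4 to 0.875 m from the base axis. Payload 6.5 kg.
Tool frame: the origin (TCP) lies at the very end of the fingers, on their centre line; the grasp point (between the pads) lies 19 mm behind it (bot.grasp_offset is the distance from the TCP to the grasp point, in m); z points along the fingers, y is the line along which they close (so a half turn about z gives the same grasp; the last joint's range is limited). The gripper opens to 88 mm and grips with 3 to 60 N. Pads are 18 mm wide; open, the fingers measure 123 mm over their backs; the gripper's body (75 mm by 187 mm) begins 45 mm behind the grasp point.
Start: joints at [1.052, 0.536, -0.004, 1.538, 0.003, 1.067, -0.071], TCP at [0.284, -0.584, 0.239] pointing down, gripper open.
Joint ranges: [-2.7, 2.7], [-0.37, 2.16], [-1.27, 1.26], [0.24, 2.4], [-1.31, 4.45], [0.19, 1.91], [-2.76, 2.76]. Speed limits (rad/s): [2.39, 2.39, 3.14, 3.14, 3.14, 3.14, 3.14].

INTERFACE

Orientations are given as [roll, pitch, yaw] about the fixed x, y, z axes, in that order (R = Rz(yaw) Ry(pitch) Rx(roll)).
In Python, from rig import bot gives the robot as it stands. The module is installed in compiled form; this text tells all that it offers.
- The arm moves only by the tool apply_moves, never from a script. Its argument "commands" is a list of rows, each a list of 5 numbers: the shift along the world's x, y, z in units of 0.25 m (1.0 is 0.25 m), then the turn about the world's z in units of 60 degrees (1.0 is 60 degrees), then the gripper's target within -1 to 1 (fully open at 1, half-way at 0, shut at -1). In form: [[dx, dy, dz, spin, grip], ...]. A call has 1 to 5 rows; each row is the pose to reach, as a shift and turn from the pose commanded when the call began; what a row does not reach only later rows make up. A row lasts 1/10 s, in which the tool goes at most 50 mm and 8.59 degrees, less where a joint would pass 70% of its speed; a pose out of reach is approached as far as the arm can. A call with a number of a shift or a turn outside -1 to 1 is refused whole. A call with a gripper value outside its range is refused whole. The fingers move at their own pace and stop on an object; "force" is the grip in N (left out, the last holds). Time passes only in rows, so rows that repeat a pose let the fingers close. It gives the time, the measured TCP pose, the force, the opening and the grip force at its end, in the units of the state.
- bot.state(): the state, without advancing time (a new reading comes with each control period).
- bot.snapshot(name): name is "scene" or "top" or "wrist"; returns (picture, depth): 400x640x3 uint8, red, green, blue; 400x640 float32, m along the optical axis (not along the pixel's ray), 0 where there is no reading.
- bot.get_calibration(name): a dict with "mtx" (3x3 intrinsics, pixels), "R" (3x3) and "t" (3): a world point X has camera coordinates R X + t. Camera axes: x right, y down, z forward; pixel columns grow to the right and rows downward; lengths in m; the calibration is good to about 2 mm. A picture is of the moment at which its call begins: read the wrist's pose just before it. get_calibration takes no time and is no camera call; for the wrist camera it gives the pose at the moment of the call.
- bot.close_job(): hands the job in; it is judged then, once.
Trained networks look in the newest picture that a camera, given by its name, has taken for a name from the list of things; names that differ only in an ending like _2 or _b are one class to them, and where a whole thing is asked for, a point or a joint stands for the part that bears it (a point fixed in the world has none). Each returns a list of dicts, best first, with "confidence" (0 to 1); they miss things now and then, are a little off and sometimes report something else, mostly with a low value. They report only what shows in the picture. A call takes as long as a camera call. They do not tell look-alikes from the thing itself.
- bot.look_for(camera, thing): "extent" ([left, top, right, bottom] in pixels, round what is visible of it).
The state is a dict: "time_s": time; "q": joint angles; "dq": joint speeds; "tau": joint torques, N m; "tool_pos": TCP position; "eef_rot": TCP orientation; "ft_force": force on the tool from outside, world axes, zero at the start; "wrist_torque": the same for the moment, N m; "opening": finger opening in m; "grip_force": force on a finger pad.
Only numpy, scipy, OpenCV 4.12 (cv2) and the standard library are available. Lean on these libraries where they do the work, as an engineer would, in place of code of your own. Each camera call takes 0.05 s, during which the arm holds its last target. There are 200 camera calls.

## Working session

There is one attempt and no reset: what is moved stays moved. The work goes in short steps, Python scripts to look and compute and a tool call to move; the robot and the scene stay as the last step left them, time stands still between calls to the robot, and variables do not carry over. Pictures are saved under pics/ and viewed, at most 14 in all, crops included, and the job is handed in when it is done.

Besides the shell and the picture viewer there is one more tool, called as a command line: name --pt "numbers of a row" for each row, then --argument value for the rest. apply_moves: Moves the arm, as the interface text tells. Shifts and turns lie within -1 to 1; 1 stands for 0.25 m of shift or 60 degrees of turn. Its arguments: {"type":"object","properties":{"commands":{"type":"array"},"force":{"type":"number"}},"required":["commands"]}

```bash
mkdir -p pics; cat > h.py <<'E'
import numpy as np, cv2
from rig import bot
def snap(n,f=None):
    c=bot.get_calibration(n); p,d=bot.snapshot(n)
    if f: cv2.imwrite('pics/'+f,cv2.cvtColor(p,cv2.COLOR_RGB2BGR))
    return p,d,c
def cloud(d,c):
    v,u=np.mgrid[:d.shape[0],:d.shape[1]]
    K=c['mtx']; P=np.stack([(u-K[0,2])/K[0,0]*d,(v-K[1,2])/K[1,1]*d,d],-1)
    return (P-c['t'])@c['R']
def proj(c,X):
    p=np.array(c['R'])@X+c['t']; p=c['mtx']@p; return p[:2]/p[2]
E
python3 - <<'E'
from h import *
print(bot.state())
for n in ('top','scene'):
    p,d,c=snap(n,n+'0.png'); W=cloud(d,c); np.save(n+'W.npy',W)
    for t in ['box','nut_center','adjuster_grip','fence_pointer','marker_tip','flap','latch_grip','cartridge1_center','cup1','teapot','tea_tin','saucer','spoon']:
        for r in bot.look_for(n,t)[:5]:
            e=np.array(r['extent']);u,v=int((e[0]+e[2])/2),int((e[1]+e[3])/2)
            print(n,t,round(r['confidence'],2),e.round().astype(int),W[min(v,399),min(u,639)].round(3))
E
```

```text
{'time_s': 0.0, 'q': array([ 1.05181963,  0.53719002, -0.00442907,  1.53884566,  0.00259138,
        1.06732086, -0.07121659]), 'dq': array([ 0.00147929,  0.00115172, -0.0006223 ,  0.00182845, -0.00160117,
        0.00092051, -0.00020446]), 'tau': array([-3.88370245e-04, -5.70985401e+01,  9.90740620e-01, -2.51601183e+01,
       -5.62599837e-02,  1.78522104e-02,  1.61448688e-04]), 'tool_pos': array([ 0.28406405, -0.58395923,  0.23783443]), 'eef_rot': array([-3.13983904e+00,  1.26259669e-04,  4.52819715e-01]), 'ft_force': array([-0.0012701 ,  0.12503818,  0.04941434]), 'wrist_torque': array([ 8.26172928e-05, -4.63413808e-02, -3.23509442e-02]), 'grip_force': 0.0, 'opening': 0.08824016058701127}
top box 0.72 [204 141 332 210] [0.56  0.158 0.008]
top box 0.44 [159 138 193 174] [0.63  0.453 0.006]
top nut_center 0.74 [216 171 235 190] [0.536 0.28  0.087]
top adjuster_grip 0.65 [219 172 227 184] [0.54  0.282 0.108]
top fence_pointer 0.52 [271 169 278 211] [0.514 0.136 0.003]
top marker_tip 0.64 [382 156 403 174] [ 0.577 -0.244  0.046]
top marker_tip 0.42 [245 139 323 166] [0.35  0.037 1.481
[... 787 characters left out ...]
scene adjuster_grip 0.55 [395 172 402 185] [0.541 0.293 0.111]
scene flap 0.81 [315 179 394 226] [0.606 0.095 0.145]
scene latch_grip 0.7 [294 194 299 213] [ 0.521 -0.039  0.131]
scene cartridge1_center 0.67 [216 225 238 250] [ 0.471 -0.233  0.046]
scene cup1 0.94 [248 188 268 222] [ 0.415 -0.116  0.074]
scene cup1 0.66 [131 285 170 325] [ 0.575 -0.469  0.018]
scene teapot 0.83 [174 272 245 349] [ 0.722 -0.347  0.101]
scene tea_tin 0.62 [392 133 416 172] [0.392 0.434 0.073]
scene saucer 0.8 [438 193 470 213] [0.624 0.469 0.006]
scene spoon 0.85 [160 210 202 236] [ 0.314 -0.332  0.016]
scene spoon 0.4 [288 173 421 244] [0.599 0.101 0.116]
scene spoon 0.16 [437 192 469 216] [0.626 0.458 0.008]
```

View pics/top0.png

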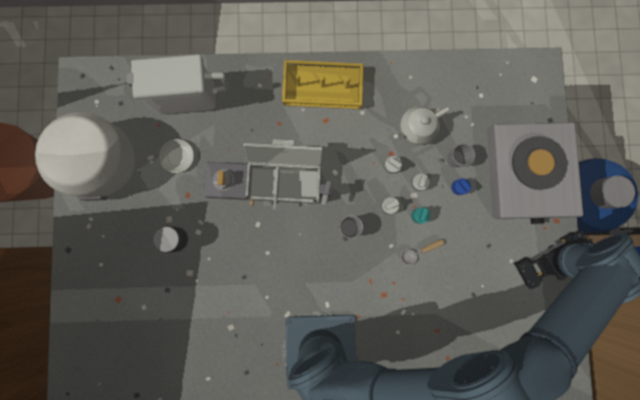

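View pics/scene0.png

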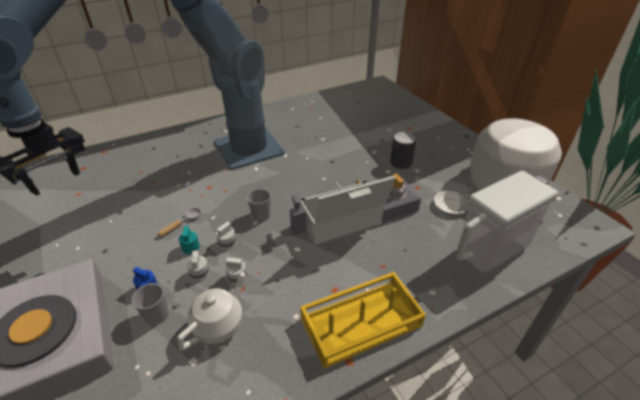

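The top view shows the box at about (265,180), with the housing and adjuster to its left at (226,179) and the latch to its right. White cartridges stand at (394,163), (420,181) and (391,205). The blue (461,186) and teal (420,214) ones are look-alikes. The scene view agrees. I'll move above the housing now.

apply_moves --pt "0.43 0.77 0.2 0 1" --pt "0.43 0.77 0.2 0 1" --pt "0.43 0.77 0.2 0 1" --pt "0.43 0.77 0.2 0 1" --pt "0.43 0.77 0.2 0 1"

```text
time_s: 1.9
tool_pos: [0.3947, -0.3879, 0.2899]
eef_rot: [3.141, -0.002, 0.458]
ft_force: [-0.1, -0.3, 1.2]
opening: 0.0883
grip_force: 0.0
```

apply_moves --pt "0.43 0.77 0.2 0 1" --pt "0.43 0.77 0.2 0 1" --pt "0.43 0.77 0.2 0 1" --pt "0.43 0.77 0.2 0 1" --pt "0.43 0.77 0.2 0 1"

```text
time_s: 2.4
tool_pos: [0.5016, -0.1948, 0.34]
eef_rot: [3.141, -0.003, 0.458]
ft_force: [-0.2, 0.2, -1.0]
opening: 0.0881
grip_force: 0.0
```

```bash
python3 - <<'E'
from h import *
p,d,c=snap('wrist','w1.png'); W=cloud(d,c); np.save('w1W.npy',W)
s=bot.state(); print(s['time_s'],s['tool_pos'],s['eef_rot'],s['q'])
print('cam',-np.array(c['R']).T@c['t'],np.array(c['R'])[2])
for r in bot.look_for('wrist','cartridge1_center'): 
    e=np.array(r['extent']);print(r['confidence'],e.round(),W[int((e[1]+e[3])/2),int((e[0]+e[2])/2)].round(3))
E
```

```text
2.45 [ 0.50341961 -0.19185034  0.34062186] [-3.14133803 -0.00484875  0.46198829] [ 0.44667785  0.25595452 -0.19959714  1.70337688  0.05058342  1.18408045
 -0.87430935]
cam [ 0.56112842 -0.16488171  0.48747807] [-0.23229218 -0.1152075  -0.96579893]
0.82 [309. 186. 342. 221.] [ 0.454 -0.224  0.059]
```

apply_moves --pt "0.08 0.97 -0.08 0.53 1" --pt "0.08 0.97 -0.08 0.53 1" --pt "0.08 0.97 -0.08 0.53 1" --pt "0.08 0.97 -0.08 0.53 1" --pt "0.08 0.97 -0.08 0.53 1"

```text
time_s: 3.0
tool_pos: [0.5191, 0.044, 0.3185]
eef_rot: [3.141, 0.0, 1.01]
ft_force: [1.5, -0.2, -0.1]
opening: 0.0882
grip_force: 0.0
```

```bash
python3 - <<'E'
from h import *
p,d,c=snap('wrist','w2.png'); W=cloud(d,c); np.save('w2W.npy',W)
s=bot.state(); print(s['time_s'],s['tool_pos'],s['eef_rot'],s['q'])
print('cam',-np.array(c['R']).T@c['t'],np.array(c['R'])[2])
E
```

```text
3.05 [0.51868934 0.05266102 0.31822651] [-3.13901876 -0.00392328  1.01680483] [ 0.1675614   0.26463403 -0.42380661  1.76358959  0.11374708  1.13729879
 -0.84494875]
cam [0.55448784 0.1012761  0.4657301 ] [-0.13923798 -0.22237574 -0.96496726]
```

apply_moves --pt "0.08 0.97 -0.08 0.53 1" --pt "0.08 0.97 -0.08 0.53 1" --pt "0.08 0.97 -0.08 0.53 1" --pt "0.08 0.97 -0.08 0.53 1" --pt "0.08 0.97 -0.08 0.53 1"

```text
time_s: 3.55
tool_pos: [0.5399, 0.2861, 0.2981]
eef_rot: [-3.141, 0.001, 1.565]
ft_force: [0.6, -0.6, 0.9]
opening: 0.0881
grip_force: 0.0
```

```bash
python3 - <<'E'
from h import *
p,d,c=snap('wrist','w3.png'); W=cloud(d,c); np.save('w3W.npy',W)
s=bot.state(); print(s['time_s'],s['tool_pos'],s['eef_rot'],s['q'])
print('cam',-np.array(c['R']).T@c['t'],np.array(c['R'])[2])
for t in ['nut_center','adjuster_grip','fence_pointer','marker_tip']:
  for r in bot.look_for('wrist',t): 
    e=np.array(r['extent']);print(t,r['confidence'],e.round(),W[int((e[1]+e[3])/2),int((e[0]+e[2])/2)].round(3))
E
```

```text
3.6 [0.53754381 0.29452779 0.29761078] [-3.13980188 -0.00546943  1.57038778] [-0.16466539  0.47956459 -0.57408059  1.55177712  0.26762445  1.18864854
 -0.78735831]
cam [0.54009577 0.35369243 0.44534232] [-0.00199885 -0.26273697 -0.96486542]
nut_center 0.62 [300. 150. 346. 192.] [0.542 0.298 0.116]
adjuster_grip 0.67 [306. 162. 342. 183.] [0.543 0.297 0.116]
fence_pointer 0.87 [286. 258. 345. 276.] [0.528 0.129 0.04 ]
marker_tip 0.5 [264. 228. 276. 240.] [0.467 0.204 0.083]
```

```bash
python3 -c "
import cv2,numpy as np
a=[cv2.imread(f'pics/w{i}.png')  for i in (1,2,3)]
m=np.vstack([np.hstack(a[:2]),np.hstack([a[2],a[2]*0])]); cv2.imwrite('pics/m1.png',cv2.resize(m,(800,500),interpolation=cv2.INTER_AREA))"
```

```text
(no output)
```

View pics/m1.png

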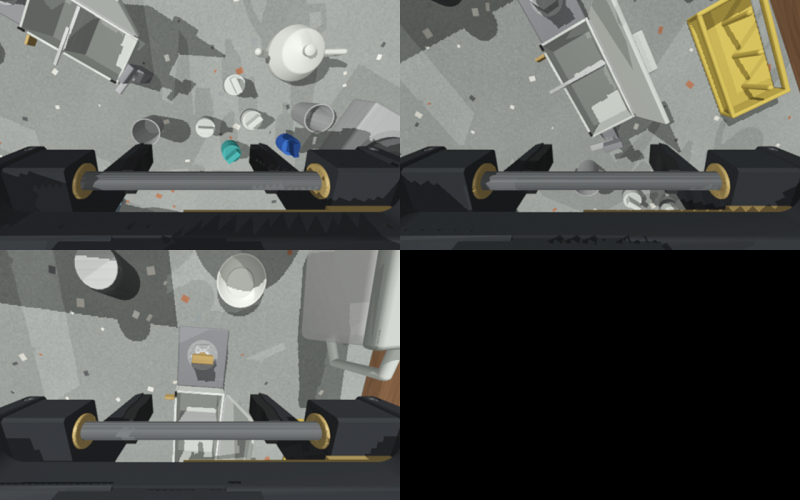

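Wrist view w1 shows the three white cartridges at full-resolution (375,135), (328,203) and (402,192), next to the teal and blue ones. w3 shows the brass handle at (324,172) and the clip at (269,235). Next I'll fit the box pose and the nut yaw.

```bash
python3 - <<'E'
from h import *
for n in (1,2,3):
    W=np.load(f'w{n}W.npy').reshape(-1,3); I=cv2.imread(f'pics/w{n}.png').reshape(-1,3)
    m=(W[:,0]>.4)&(W[:,0]<.68)&(W[:,1]>-.1)&(W[:,1]<.38)
    for nm,a,b in (('rim',.080,.088),('hous',.050,.059)):
        q=W[m&(W[:,2]>a)&(W[:,2]<b)]
        if nm=='rim': q=q[(q[:,1]<.215)&(q[:,1]>-.02)]
        else: q=q[q[:,1]>.2]
        if len(q)>30:
            print(n,nm,len(q),np.percentile(q,[1,99],axis=0).round(3).tolist(),[np.round(z,3) for z in cv2.minAreaRect((q[:,:2]*1000).astype(np.float32))])
W=np.load('w3W.npy'); I=cv2.imread('pics/w3.png')
q=W[...,2]; mh=(np.hypot(W[...,0]-.54,W[...,1]-.285)<.06)
for nm,a,b in (('handle',.108,.12),('nut',.072,.086)):
    z=W[mh&(q>a)&(q<b)]; print(nm,len(z),z.mean(0).round(4),[np.round(k,3) for k in cv2.minAreaRect((z[:,:2]*1000).astype(np.float32))], np.median(z[:,2]))
cv2.imwrite('pics/c1.png',cv2.resize(I[135:255,245:405],(800,600),interpolation=cv2.INTER_CUBIC))
E
```

```text
1 rim 2274 [[0.459, -0.01, 0.08], [0.582, 0.215, 0.088]] [array([514.431, 101.167]), array([227.58 , 138.452]), np.float64(89.919)]
1 hous 1534 [[0.486, 0.208, 0.05], [0.555, 0.292, 0.059]] [array([517.928, 249.358]), array([74.368, 91.495]), np.float64(5.502)]
2 rim 2449 [[0.463, -0.018, 0.08], [0.589, 0.214, 0.088]] [array([512.827,  97.845]), array([238.533, 138.033]), np.float64(85.469)]
2 hous 4143 [[0.486, 0.208, 0.052], [0.592, 0.313, 0.059]] [array([539.896, 257.163]), array([120.547, 110.012]), np.float64(85.675)]
3 rim 858 [[0.46, 0.035, 0.08], [0.59, 0.214, 0.088]] [array([529.051, 124.333]), array([134.072, 184.844]), np.float64(3.406)]
3 hous 6106 [[0.487, 0.214, 0.053], [0.597, 0.352, 0.058]] [array([542.001, 283.375]), array([137.703, 110.259]), np.float64(85.361)]
handle 469 [0.5426 0.2931 0.1149] [array([542.693, 292.451]), array([16.065, 41.775]), np.float64(85.399)] 0.11518386461822086
nut 684 [0.5425 0.2961 0.0812] [array([543.04, 292.57]), array([50.052, 55.693]), np.float64(89.523)] 0.08128524563758073
```

View pics/c1.png

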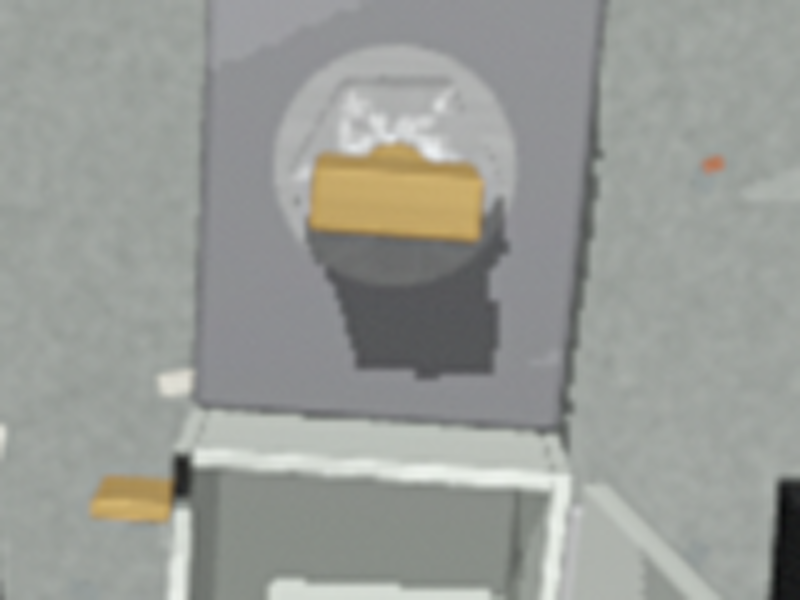

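The crop shows the nut's back edge level, at crop rows around 80, so its flats face world ±y with yaw about 0. The handle is centred near (395,195) and the clip lies at (132,500). The box yaw comes out at −4.6°, with the axis at (0.5427, 0.2923).

apply_moves --pt "0.014 0.025 0 -0.5 1" --pt "0.014 0.025 -0.1 -0.5 1" --pt "0.014 0.025 -0.25 -0.5 1" --pt "0.014 0.025 -0.45 -0.5 1" --pt "0.014 0.025 -0.59 -0.5 1"

```text
time_s: 4.3
tool_pos: [0.5432, 0.2877, 0.1489]
eef_rot: [3.141, 0.003, 1.033]
ft_force: [0.0, 0.2, -0.3]
opening: 0.088
grip_force: 0.0
```

apply_moves --pt "0 0 0 0 1" --pt "0 0 0 0 1"

```text
time_s: 4.5
tool_pos: [0.5438, 0.2901, 0.1521]
eef_rot: [3.141, 0.0, 1.037]
ft_force: [-0.6, 0.5, 0.0]
opening: 0.0882
grip_force: 0.0
```

```bash
python3 - <<'E'
from h import *
B=np.array([.5273,.1029,0]);y=-.081;Rb=np.array([[np.cos(y),-np.sin(y),0],[np.sin(y),np.cos(y),0],[0,0,1]])
for n in (1,2,3):
    W=np.load(f'w{n}W.npy'); I=cv2.imread(f'pics/w{n}.png')
    h=cv2.cvtColor(I,cv2.COLOR_BGR2HSV); b=(W-B)@Rb
    m=(h[...,0]>8)&(h[...,0]<28)&(h[...,1]>100)&(b[...,0]<-.055)&(b[...,0]>-.1)&(abs(b[...,2]-.084)<.008)&(b[...,1]>.05)&(b[...,1]<.12)
    if m.any(): print(n,m.sum(),np.percentile(b[m],[5,50,95],axis=0).round(4).tolist())
    m=(b[...,0]<-.065)&(b[...,0]>-.09)&(abs(b[...,2]-.088)<.008)&(b[...,1]>-.05)&(b[...,1]<.06)
    if m.any(): print(n,'ptr',m.sum(),np.percentile(b[m],[5,50,95],axis=0).round(4).tolist())
    m=(abs(b[...,0]+.015)<.035)&(abs(b[...,1]+.134)<.035)&(b[...,2]>.12)&(b[...,2]<.14)
    if m.sum()>30: print(n,'latch',m.sum(),b[m].mean(0).round(4),[np.round(k,2) for k in cv2.minAreaRect((b[m][:,:2]*1000).astype(np.float32))])
s=bot.state();print(s['time_s'],s['tool_pos'],s['eef_rot'],s['q'])
E
```

```text
1 149 [[-0.075, 0.0886, 0.0764], [-0.0663, 0.0901, 0.0838], [-0.058, 0.0939, 0.0863]]
1 ptr 92 [[-0.0836, 0.0193, 0.0867], [-0.0747, 0.0216, 0.089], [-0.0661, 0.0253, 0.0904]]
1 latch 499 [-0.0132 -0.1361  0.1322] [array([ -14.12, -134.64]), array([14.51, 39.76]), np.float64(80.06)]
2 90 [[-0.0754, 0.0895, 0.0789], [-0.0664, 0.0914, 0.0849], [-0.0575, 0.0943, 0.0864]]
2 ptr 70 [[-0.0837, 0.02, 0.088], [-0.0743, 0.0227, 0.0896], [-0.066, 0.0254, 0.0908]]
2 latch 413 [-0.0138 -0.1318  0.1322] [array([ -14.25, -133.73]), array([14.24, 39.51]), np.float64(80.09)]
3 86 [[-0.0756, 0.0914, 0.0772], [-0.0664, 0.0951, 0.0847], [-0.058, 0.0962, 0.0863]]
4.5 [0.54384603 0.29009139 0.15212222] [3.14087386e+00 3.69385842e-04 1.03706648e+00] [-0.2709492   0.61679108 -0.41168711  1.68113127  0.29943309  0.9064558
 -1.33494656]
```

apply_moves --pt "-0.004 0.008 -0.15 0 1" --pt "-0.004 0.008 -0.28 0 1" --pt "-0.004 0.008 -0.36 0 1" --pt "-0.004 0.008 -0.36 0 1"

```text
time_s: 4.9
tool_pos: [0.5423, 0.2928, 0.0614]
eef_rot: [3.142, 0.001, 1.038]
ft_force: [-0.1, -1.1, 1.8]
opening: 0.0882
grip_force: 0.0
```

apply_moves --pt "0 0 0 0 -0.3" --pt "0 0 0 0 -0.3" --pt "0 0 0 0 -0.3" --pt "0 0 0 0 -0.3" --pt "0 0 0 0 -0.3" --force 40

```text
time_s: 5.4
tool_pos: [0.5434, 0.2933, 0.062]
eef_rot: [3.139, -0.001, 1.039]
ft_force: [8.9, -3.8, -2.4]
opening: 0.0504
grip_force: 4.4
```

apply_moves --pt "0 0 0 0 -0.3" --pt "0 0 0 0 -0.3" --pt "0 0 0 0.1 -0.3" --pt "0 0 0 0.22 -0.3" --pt "0 0 0 0.34 -0.3"

```text
time_s: 5.9
tool_pos: [0.5431, 0.2934, 0.062]
eef_rot: [3.14, -0.0, 1.399]
ft_force: [3.1, -2.1, 5.2]
opening: 0.0495
grip_force: 40.0
```

apply_moves --pt "0 0 0 0.12 -0.3" --pt "0 0 0 0.24 -0.3" --pt "0 0 0 0.36 -0.3" --pt "0 0 0 0.48 -0.3" --pt "0 0 0 0.6 -0.3"

```text
time_s: 6.4
tool_pos: [0.5423, 0.2933, 0.062]
eef_rot: [3.141, 0.001, 2.028]
ft_force: [0.2, -3.6, 6.4]
opening: 0.0496
grip_force: 40.0
```

apply_moves --pt "0 0 0 0.12 -0.3" --pt "0 0 0 0.22 -0.3" --pt "0 0 0 0.22 -0.3" --pt "0 0 0 0.22 -0.3"

```text
time_s: 6.8
tool_pos: [0.542, 0.2931, 0.062]
eef_rot: [-3.141, 0.001, 2.254]
ft_force: [-0.3, -5.2, 8.1]
opening: 0.0494
grip_force: 39.9
```

apply_moves --pt "0 0 0 0 1" --pt "0 0 0 0 1" --pt "0 0 0 0 1" --pt "0 0 0.05 0 1" --pt "0 0 0.104 0 1"

```text
time_s: 7.3
tool_pos: [0.5414, 0.2939, 0.0878]
eef_rot: [-3.141, -0.0, 2.254]
ft_force: [0.2, 0.3, 0.7]
opening: 0.0869
grip_force: 0.0
```

apply_moves --pt "0 0 0 -0.14 1" --pt "0 0 0 -0.28 1" --pt "0 0 0 -0.42 1" --pt "0 0 0 -0.56 1" --pt "0 0 0 -0.7 1"

```text
time_s: 7.8
tool_pos: [0.5422, 0.2943, 0.0887]
eef_rot: [3.141, -0.001, 1.515]
ft_force: [-0.3, -0.4, 0.3]
opening: 0.0878
grip_force: 0.0
```

apply_moves --pt "0 0 0 -0.14 1" --pt "0 0 0 -0.28 1" --pt "0 0 0 -0.42 1" --pt "0 0 0 -0.56 1" --pt "0 0 0 -0.7 1"

```text
time_s: 8.3
tool_pos: [0.5421, 0.2946, 0.0887]
eef_rot: [-3.141, -0.002, 0.782]
ft_force: [-0.1, 0.2, 0.5]
opening: 0.0882
grip_force: 0.0
```

apply_moves --pt "0 0 0 -0.14 1" --pt "0 0 0 -0.28 1" --pt "0 0 0 -0.42 1" --pt "0 0 0 -0.56 1" --pt "0 0 0 -0.7 1"

```text
time_s: 8.8
tool_pos: [0.542, 0.2948, 0.0886]
eef_rot: [-3.14, -0.001, 0.049]
ft_force: [-0.1, -0.5, -0.1]
opening: 0.088
grip_force: 0.0
```

apply_moves --pt "0 0 0 -0.13 0" --pt "0 0 0 -0.13 0" --pt "0 0 0 -0.13 0"

```text
time_s: 9.1
tool_pos: [0.5419, 0.2944, 0.0881]
eef_rot: [-3.141, -0.001, -0.077]
ft_force: [-0.2, 0.5, 0.4]
opening: 0.0665
grip_force: 0.0
```

apply_moves --pt "0.002 -0.007 0 0 -0.7" --pt "0.002 -0.007 0 0 -0.7" --pt "0.002 -0.007 0 0 -0.7" --pt "0.002 -0.007 0 0 -0.7" --pt "0.002 -0.007 0 0 -0.7" --force 25

```text
time_s: 9.6
tool_pos: [0.5423, 0.292, 0.0872]
eef_rot: [3.142, 0.0, -0.081]
ft_force: [-0.3, 0.2, -0.2]
opening: 0.0263
grip_force: 0.0
```

apply_moves --pt "0 0 0 0 -0.8" --pt "0 0 0 0 -0.8" --pt "0 0 0 0 -0.8" --pt "0 0 0 0.0 -0.8"

```text
time_s: 10.0
tool_pos: [0.5425, 0.292, 0.0879]
eef_rot: [3.142, -0.0, -0.081]
ft_force: [-1.9, -1.2, 6.0]
opening: 0.0156
grip_force: 58.7
```

apply_moves --pt "0 0 0 0.14 -0.8" --pt "0 0 0 0.28 -0.8" --pt "0 0 0 0.42 -0.8" --pt "0 0 0 0.56 -0.8" --pt "0 0 0 0.7 -0.8"

```text
time_s: 10.5
tool_pos: [0.5426, 0.2918, 0.0879]
eef_rot: [3.141, -0.0, 0.657]
ft_force: [-1.6, -2.8, 5.6]
opening: 0.0157
grip_force: 58.7
```

apply_moves --pt "0 0 0 0.14 -0.8" --pt "0 0 0 0.28 -0.8" --pt "0 0 0 0.42 -0.8" --pt "0 0 0 0.56 -0.8" --pt "0 0 0 0.7 -0.8"

```text
time_s: 11.0
tool_pos: [0.5428, 0.2916, 0.0879]
eef_rot: [3.141, 0.001, 1.39]
ft_force: [-0.8, -1.7, 4.6]
opening: 0.0159
grip_force: 58.7
```

apply_moves --pt "0 0 0 0.14 -0.8" --pt "0 0 0 0.28 -0.8" --pt "0 0 0 0.42 -0.8" --pt "0 0 0 0.56 -0.8" --pt "0 0 0 0.7 -0.8"

```text
time_s: 11.5
tool_pos: [0.5431, 0.2917, 0.0879]
eef_rot: [3.141, 0.001, 2.123]
ft_force: [-0.5, -1.6, 4.2]
opening: 0.0158
grip_force: 58.6
```

apply_moves --pt "0 0 0 0.14 -0.8" --pt "0 0 0 0.28 -0.8" --pt "0 0 0 0.42 -0.8" --pt "0 0 0 0.56 -0.8" --pt "0 0 0 0.7 -0.8"

```text
time_s: 12.0
tool_pos: [0.5432, 0.2919, 0.0879]
eef_rot: [3.141, 0.001, 2.856]
ft_force: [-0.3, -0.7, 3.5]
opening: 0.0157
grip_force: 58.6
```

apply_moves --pt "0 0 0 0.14 -0.8" --pt "0 0 0 0.28 -0.8" --pt "0 0 0 0.42 -0.8" --pt "0 0 0 0.56 -0.8" --pt "0 0 0 0.7 -0.8"

```text
time_s: 12.5
tool_pos: [0.5432, 0.2922, 0.0879]
eef_rot: [-3.141, 0.002, -2.694]
ft_force: [0.5, 0.3, 3.0]
opening: 0.0156
grip_force: 58.6
```

```bash
python3 - <<'E'
from h import *
s=bot.state();print(s['time_s'],s['tool_pos'],s['eef_rot'],s['q'])
B=np.array([.5273,.1029,0]);y=-.081;Rb=np.array([[np.cos(y),-np.sin(y),0],[np.sin(y),np.cos(y),0],[0,0,1]])
t=[]
for n in ('wrist','top','scene'):
    p,d,c=snap(n); 
    u,v=proj(c,Rb@[-.072,.088,.085]+B); print(n,u,v)
    if 25<v<375 and 40<u<600:
        k=p[int(v)-25:int(v)+25,int(u)-33:int(u)+33]; t.append(cv2.resize(cv2.cvtColor(k,cv2.COLOR_RGB2BGR),(400,300),interpolation=cv2.INTER_CUBIC))
if t: cv2.imwrite('pics/c2.png',np.hstack(t[:2]))
E
```

```text
12.5 [0.54318882 0.29223169 0.08794502] [-3.14141520e+00  1.59108782e-03 -2.69387367e+00] [ 0.05903068  0.89619846 -0.9482949   1.68958986  0.84360089  1.01565886
  0.82792563]
wrist 212.44524448684092 21.08212909370534
top 252.69001479580064 203.3116838803304
scene 356.6469075832936 180.0741254526134
```

View pics/c2.png

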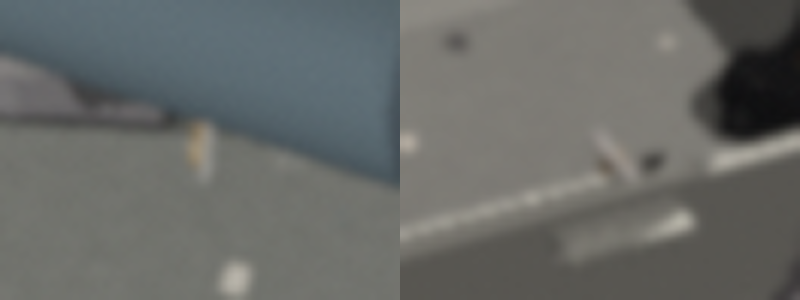

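The top crop (left) shows the clip just to the left (+y) of the pointer at (200,145), so it still needs a few millimetres. The wrist camera sees both parts at its upper edge, so I'll measure there.

```bash
cat > ptr.py <<'E'
from h import *
import sys
B=np.array([.5273,.1029,0]);y=-.081;Rb=np.array([[np.cos(y),-np.sin(y),0],[np.sin(y),np.cos(y),0],[0,0,1]])
def meas(f,yc=.09):
    p,d,c=snap('wrist'); W=cloud(d,c); b=(W-B)@Rb
    h=cv2.cvtColor(p,cv2.COLOR_RGB2HSV)
    reg=(b[...,0]<-.058)&(b[...,0]>-.09)&(b[...,1]>.06)&(b[...,1]<.12)&(b[...,2]>.07)&(b[...,2]<.1)
    br=reg&(h[...,0]>8)&(h[...,0]<28)&(h[...,1]>100)
    pt=reg&(h[...,1]<60)&(b[...,2]>.078)
    for nm,m in (('clip',br),('ptr',pt)):
        if m.sum()>5:
            q=b[m]; print(nm,m.sum(),np.percentile(q,[3,50,97],axis=0).round(4).tolist())
    u,v=proj(c,Rb@[-.072,yc,.085]+B); u=int(np.clip(u,50,590)); v=int(np.clip(v,38,360))
    k=p[v-38:v+37,u-50:u+50]; cv2.imwrite('pics/'+f,cv2.resize(cv2.cvtColor(k,cv2.COLOR_RGB2BGR),(800,600),interpolation=cv2.INTER_CUBIC))
if __name__=='__main__': meas(sys.argv[1])
E
python3 ptr.py c3.png
```

```text
clip 870 [[-0.0768, 0.0919, 0.0711], [-0.0679, 0.0955, 0.0837], [-0.0586, 0.0961, 0.0864]]
ptr 908 [[-0.0813, 0.0862, 0.0866], [-0.0702, 0.0898, 0.0893], [-0.0587, 0.0923, 0.0908]]
```

View pics/c3.png

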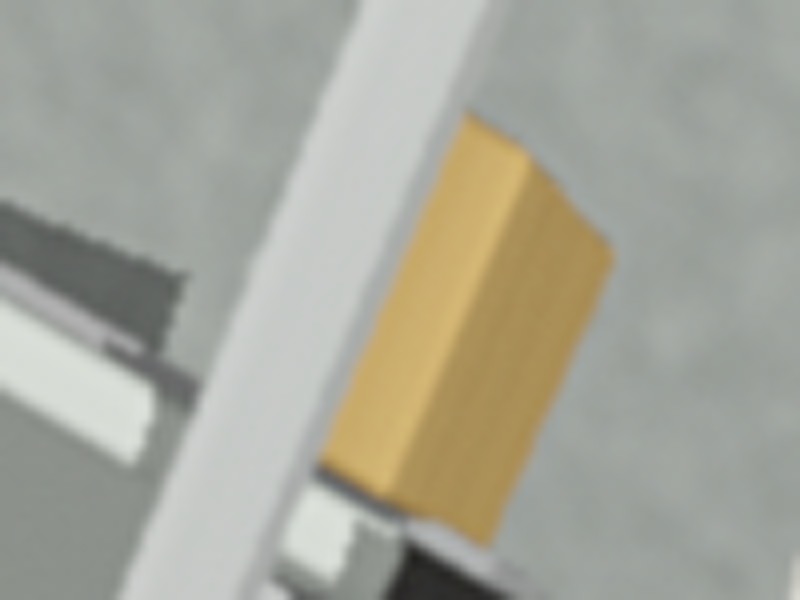

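The crop shows the pointer (grey) covering only the clip's −y edge. It needs about 3.4 mm more, so roughly +0.18 rad.

apply_moves --pt "0 0 0 0.09 -0.8" --pt "0 0 0 0.18 -0.8" --pt "0 0 0 0.18 -0.8" --pt "0 0 0 0.18 -0.8"

```text
time_s: 13.1
tool_pos: [0.5431, 0.2923, 0.0879]
eef_rot: [-3.141, 0.002, -2.511]
ft_force: [-0.4, -0.6, 5.3]
opening: 0.0156
grip_force: 58.3
```

```bash
python3 ptr.py c4.png
```

```text
clip 460 [[-0.0764, 0.0953, 0.0703], [-0.0677, 0.0957, 0.0789], [-0.0586, 0.0962, 0.0854]]
ptr 677 [[-0.0765, 0.0895, 0.0867], [-0.0671, 0.0932, 0.0894], [-0.0585, 0.0956, 0.0907]]
```

View pics/c4.png

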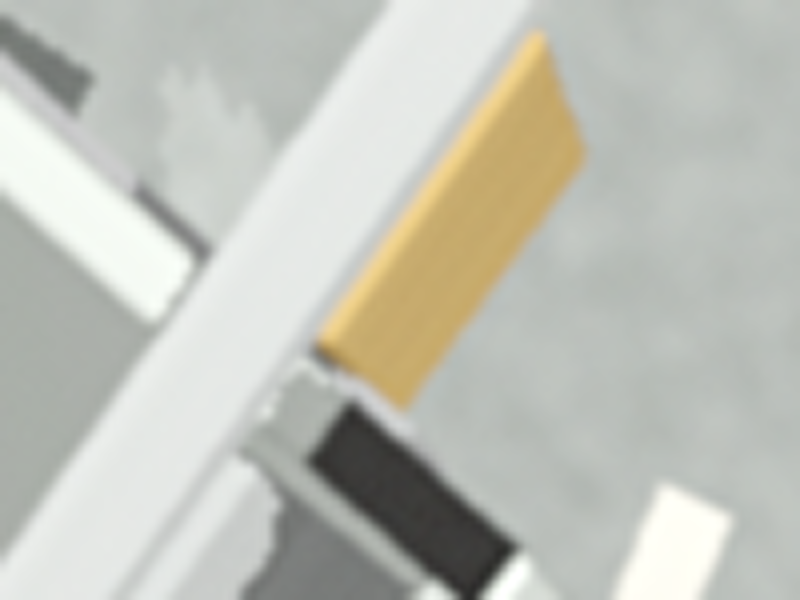

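Pointer centre ≈ 0.0926 and clip centre ≈ 0.0927, so they are in line. Next I'll release the handle, regrip the nut and tighten it.

apply_moves --pt "0 0 0 0 1" --pt "0 0 0 0 1" --pt "0 0 0 0 1" --pt "0 0 0 0 1" --pt "0 0 0 0 1"

```text
time_s: 13.65
tool_pos: [0.5423, 0.2918, 0.0869]
eef_rot: [-3.141, -0.0, -2.511]
ft_force: [-0.9, -0.0, -0.0]
opening: 0.0535
grip_force: 0.0
```

apply_moves --pt "0 0 0 0 1" --pt "0 0 0 0 1" --pt "0 0 0 -0.14 1" --pt "0 0 0 -0.28 1" --pt "0 0 0 -0.45 1"

```text
time_s: 14.15
tool_pos: [0.5423, 0.292, 0.0872]
eef_rot: [3.141, -0.0, -2.96]
ft_force: [0.1, -1.2, 0.3]
opening: 0.088
grip_force: 0.0
```

apply_moves --pt "0 0 0 0 1" --pt "0 0 -0.05 0 1" --pt "0 0 -0.104 0 1" --pt "0 0 -0.104 0 -0.3" --pt "0 0 -0.104 0 -0.3" --force 40

```text
time_s: 14.65
tool_pos: [0.5418, 0.2918, 0.0602]
eef_rot: [-3.141, -0.002, -2.953]
ft_force: [-0.1, 0.6, 0.4]
opening: 0.074
grip_force: 0.0
```

apply_moves --pt "0 0 0 0 -0.3" --pt "0 0 0 0 -0.3" --pt "0 0 0 0 -0.3" --pt "0 0 0 0 -0.3" --pt "0 0 0 0 -0.3"

```text
time_s: 15.15
tool_pos: [0.5426, 0.292, 0.0616]
eef_rot: [3.142, 0.001, -2.954]
ft_force: [-0.5, -0.6, 2.4]
opening: 0.0498
grip_force: 39.7
```

apply_moves --pt "0 0 0 -0.11 -0.3" --pt "0 0 0 -0.22 -0.3" --pt "0 0 0 -0.33 -0.3" --pt "0 0 0 -0.44 -0.3" --pt "0 0 0 -0.55 -0.3"

```text
time_s: 15.65
tool_pos: [0.5426, 0.2922, 0.0616]
eef_rot: [3.141, 0.001, 2.749]
ft_force: [0.1, -0.5, 1.2]
opening: 0.0498
grip_force: 39.5
```

apply_moves --pt "0 0 0 -0.11 -0.3" --pt "0 0 0 -0.22 -0.3" --pt "0 0 0 -0.33 -0.3" --pt "0 0 0 -0.44 -0.3" --pt "0 0 0 -0.55 -0.3"

```text
time_s: 16.15
tool_pos: [0.5427, 0.2922, 0.0616]
eef_rot: [3.141, 0.0, 2.174]
ft_force: [0.5, -0.3, 0.8]
opening: 0.0499
grip_force: 39.5
```

apply_moves --pt "0 0 0 -0.03 -0.3" --pt "0 0 0 -0.06 -0.3" --pt "0 0 0 -0.06 -0.3"

```text
time_s: 16.45
tool_pos: [0.5427, 0.2923, 0.0615]
eef_rot: [3.141, 0.0, 2.115]
ft_force: [1.2, 0.1, 3.5]
opening: 0.0501
grip_force: 39.7
```

```bash
python3 -c "
from h import *
s=bot.state();print(s['eef_rot'],s['wrist_torque'],s['q'][6],s['tau'][6])"
```

```text
[3.14075385e+00 1.86014795e-05 2.11499854e+00] [-0.00048962 -0.3145387  -0.15495275] -0.4932019115296273 -0.17306231427937746
```

apply_moves --pt "0 0 0 -0.02 -0.3" --pt "0 0 0 -0.04 -0.3" --pt "0 0 0 -0.04 -0.3"

```text
time_s: 16.75
tool_pos: [0.5428, 0.2923, 0.0616]
eef_rot: [3.141, -0.0, 2.072]
ft_force: [2.1, 0.3, 4.3]
opening: 0.0501
grip_force: 39.6
```

```bash
python3 -c "
from h import *
s=bot.state();print(s['eef_rot'],s['wrist_torque'],s['q'][6],s['tau'][6])"
```

```text
[ 3.14063636e+00 -8.94490498e-05  2.07188479e+00] [ 0.01067697 -0.44904579 -0.0956869 ] -0.5300002238033218 -0.15441594645380974
```

apply_moves --pt "0 0 0 -0.03 -0.3" --pt "0 0 0 -0.05 -0.3" --pt "0 0 0 -0.05 -0.3"

```text
time_s: 17.05
tool_pos: [0.5425, 0.2928, 0.0615]
eef_rot: [3.14, -0.0, 2.021]
ft_force: [1.9, 2.0, 5.4]
opening: 0.05
grip_force: 39.8
```

```bash
python3 -c "
from h import *
s=bot.state();print(s['eef_rot'],s['wrist_torque'],s['q'][6],s['tau'][6])"
```

```text
[ 3.14040543e+00 -4.50319612e-04  2.02082166e+00] [ 0.38042405 -0.48377533  0.66590472] -0.5744531615924027 -0.8430684730410576
```

apply_moves --pt "0 0 0 -0.03 -0.3" --pt "0 0 0 -0.05 -0.3" --pt "0 0 0 -0.05 -0.3"

```text
time_s: 17.35
tool_pos: [0.5421, 0.2936, 0.0615]
eef_rot: [3.14, -0.001, 1.97]
ft_force: [1.5, 5.2, 4.3]
opening: 0.05
grip_force: 40.8
```

```bash
python3 -c "
from h import *
s=bot.state();print(s['eef_rot'],s['wrist_torque'],s['q'][6],s['tau'][6])"
```

```text
[ 3.14023679e+00 -1.42658073e-03  1.97034860e+00] [ 1.01185419 -0.34847222  1.72511803] -0.6182341696011827 -1.9394101202487946
```

The wrist torque rose from 0.1 to 1.7 N m, so the nut is at its hard stop. I'll relax the twist, release, rise and go look at the cartridges.

apply_moves --pt "0 0 0 0.06 -0.3" --pt "0 0 0 0.06 1" --pt "0 0 0 0.06 1" --pt "0 0 0 0.06 1" --pt "0 0 0 0.06 1"

```text
time_s: 17.85
tool_pos: [0.5421, 0.291, 0.0607]
eef_rot: [-3.14, 0.001, 2.029]
ft_force: [-0.3, 0.6, -0.4]
opening: 0.0796
grip_force: 0.0
```

apply_moves --pt "0 0 0.2 0 1" --pt "0 0 0.4 0 1" --pt "0 0 0.6 0 1" --pt "0 0 0.8 0 1" --pt "0 0 1.0 0 1"

```text
time_s: 18.35
tool_pos: [0.5419, 0.2914, 0.3131]
eef_rot: [-3.141, 0.0, 2.03]
ft_force: [1.0, 1.0, 0.4]
opening: 0.0881
grip_force: 0.0
```

```bash
python3 - <<'E'
from ptr import *
s=bot.state();print(s['tool_pos'],s['eef_rot']); meas('c5.png')
E
```

```text
[0.54186268 0.29143786 0.31310581] [-3.14079765e+00  2.49197813e-04  2.02984226e+00]
clip 52 [[-0.0763, 0.0953, 0.0714], [-0.0671, 0.0958, 0.0785], [-0.0589, 0.0962, 0.0852]]
ptr 94 [[-0.0838, 0.0894, 0.0868], [-0.0713, 0.0928, 0.0894], [-0.059, 0.0954, 0.0907]]
```

apply_moves --pt "-0.06 -0.2 0.1 -0.1 1" --pt "-0.06 -0.4 0.1 -0.2 1" --pt "-0.06 -0.6 0.1 -0.3 1" --pt "-0.06 -0.8 0.1 -0.4 1" --pt "-0.06 -0.98 0.1 -0.45 1"

```text
time_s: 18.9
tool_pos: [0.5267, 0.0467, 0.336]
eef_rot: [-3.141, 0.001, 1.555]
ft_force: [0.9, -0.7, -0.2]
opening: 0.0877
grip_force: 0.0
```

apply_moves --pt "0 -0.2 0 0 1" --pt "0 -0.4 0 0 1" --pt "0 -0.6 0 0 1" --pt "0 -0.8 0 0 1" --pt "0 -0.98 0 0 1"

```text
time_s: 19.4
tool_pos: [0.5264, -0.1989, 0.3359]
eef_rot: [-3.141, 0.001, 1.557]
ft_force: [0.3, -0.7, -0.3]
opening: 0.0881
grip_force: 0.0
```

apply_moves --pt "0 -0.2 0 0 1" --pt "0 -0.4 0 0 1" --pt "0 -0.6 0 0 1" --pt "0 -0.6 0 0 1"

```text
time_s: 19.8
tool_pos: [0.5241, -0.3549, 0.3345]
eef_rot: [-3.139, 0.003, 1.547]
ft_force: [0.1, 0.8, -0.1]
opening: 0.0879
grip_force: 0.0
```

```bash
cat > cart.py <<'E'
from h import *
def carts(f=None,cam='wrist'):
    p,d,c=snap(cam,f); W=cloud(d,c); h=cv2.cvtColor(p,cv2.COLOR_RGB2HSV)
    m=((W[...,2]>.060)&(W[...,2]<.085)&(W[...,0]>.35)&(W[...,0]<.8)&(W[...,1]<-.09)&(d>0)).astype(np.uint8)
    n,L,S,C=cv2.connectedComponentsWithStats(m)
    for i in range(1,n):
        if S[i,4]<40: continue
        k=L==i; z=W[k]; t=z[z[:,2]>.066]
        if len(t)<20: continue
        r=cv2.minAreaRect((t[:,:2]*1000).astype(np.float32))
        print(len(t),'pix',C[i].round(),'c',np.round(r[0],1),'size',np.round(r[1],1),'ang',round(r[2],1),'z',np.median(t[:,2]).round(3),'rgb',p[k].mean(0).round(),'S',h[k][:,1].mean().round())
if __name__=='__main__':
    import sys
    s=bot.state();print(s['time_s'],s['tool_pos'],s['eef_rot'],s['q'])
    carts(sys.argv[1])
E
python3 cart.py w4.png; cp pics/w4.png pics/v4.png
```

```text
19.8 [ 0.52409812 -0.35491485  0.33447604] [-3.13866914e+00  3.11029397e-03  1.54733257e+00] [ 0.84362893  0.4703259  -0.46789204  1.45065257  0.2196232   1.27339167
  0.3312971 ]
80 pix [212.   2.] c [ 385.7 -134.3] size [30.4  4.5] ang 2.4 z 0.072 rgb [78. 79. 79.] S 4.0
323 pix [267.  82.] c [ 450.7 -232.5] size [13.6 40.4] ang 24.7 z 0.072 rgb [198. 203. 196.] S 8.0
315 pix [362.  92.] c [ 582.5 -247.9] size [39.9 13.9] ang 53.6 z 0.072 rgb [204. 209. 202.] S 8.0
125 pix [423. 106.] c [ 665.9 -266.5] size [14.2 24. ] ang 71.6 z 0.073 rgb [133. 136. 130.] S 12.0
1086 pix [426. 147.] c [ 694.8 -339.1] size [123.2  96.4] ang 82.2 z 0.076 rgb [179. 182. 175.] S 10.0
273 pix [250. 154.] c [ 417.1 -330.8] size [14.  40.3] ang 70.5 z 0.072 rgb [ 68. 160. 156.] S 147.0
264 pix [321. 155.] c [ 523.5 -333.3] size [14.1 39.7] ang 68.4 z 0.072 rgb [203. 208. 202.] S 8.0
31 pix [465. 208.] c [ 742.  -417.1] size [ 4.9 19.2] ang 26.3 z 0.076 rgb [125. 128. 122.] S 12.0
580 pix [374. 238.] c [ 601.3 -460.9] size [70.2 70.5] ang 2.7 z 0.078 rgb [142. 143. 143.] S 2.0
225 pix [313. 238.] c [ 506.6 -465.7] size [40.1 13.5] ang 36.9 z 0.072 rgb [ 52.  94. 172.] S 178.0
5377 pix [338. 319.] c [ 549.2 -619. ] size [298.3  72.5] ang 0.3 z 0.072 rgb [144. 146. 145.] S 4.0
```

View pics/v4.png

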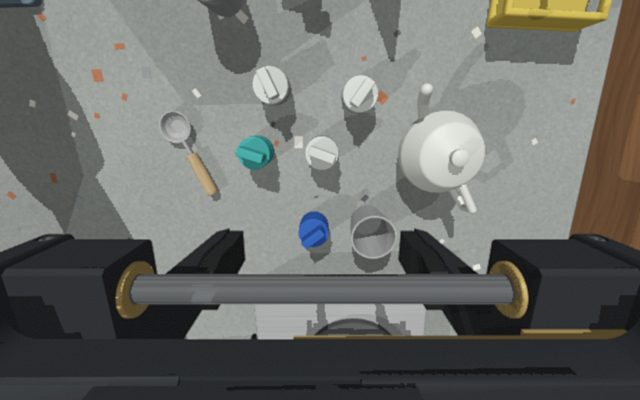

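Wrist view: white cartridges at (269,85), (360,93) and (321,152). The teal (255,152) and blue (313,230) ones stay. The pointer is still in line after tightening. I'll pick the cartridge at world (0.5825, −0.248) first.

apply_moves --pt "0.1 0.2 0 -0.14 0" --pt "0.2 0.4 -0.1 -0.28 0" --pt "0.234 0.428 -0.3 -0.42 0" --pt "0.234 0.428 -0.5 -0.56 0" --pt "0.234 0.428 -0.7 -0.578 0"

```text
time_s: 20.35
tool_pos: [0.5866, -0.2356, 0.1712]
eef_rot: [3.141, -0.001, 0.954]
ft_force: [0.3, -1.0, -0.5]
opening: 0.0501
grip_force: 0.0
```

apply_moves --pt "0 0 0 0 0" --pt "0 0 0 0 0"

```text
time_s: 20.55
tool_pos: [0.5858, -0.2381, 0.173]
eef_rot: [-3.14, -0.0, 0.956]
ft_force: [0.4, -0.2, 0.1]
opening: 0.0438
grip_force: 0.0
```

```bash
python3 cart.py w5.png
```

```text
20.55 [ 0.585836   -0.23808277  0.17296976] [-3.14049288e+00 -3.14372563e-04  9.55993937e-01] [ 0.56143512  0.60621281 -0.35281864  1.62498237  0.24277364  0.95486809
 -0.48951662]
2386 pix [456. 181.] c [ 701.5 -302.7] size [111.8  49.9] ang 5.5 z 0.076 rgb [214. 217. 209.] S 9.0
114 pix [419. 173.] c [ 669.2 -267. ] size [16.4 16.6] ang 16.6 z 0.071 rgb [150. 153. 146.] S 11.0
1551 pix [ 71. 210.] c [ 385.5 -113.2] size [46.2 70.9] ang 90.0 z 0.075 rgb [106. 107. 107.] S 3.0
622 pix [325. 206.] c [ 582.8 -247.7] size [40.3 13.9] ang 54.1 z 0.072 rgb [214. 219. 213.] S 8.0
248 pix [323. 307.] c [ 522.2 -335.3] size [11.8 39.7] ang 61.4 z 0.072 rgb [216. 222. 215.] S 8.0
```

apply_moves --pt "-0.012 -0.038 -0.1 -0.01 0" --pt "-0.012 -0.038 -0.28 -0.01 0" --pt "-0.012 -0.038 -0.46 -0.01 0" --pt "-0.012 -0.038 -0.46 -0.01 0" --pt "-0.012 -0.038 -0.46 -0.01 -0.8" --force 20

```text
time_s: 21.1
tool_pos: [0.5845, -0.2492, 0.0601]
eef_rot: [3.139, -0.001, 0.944]
ft_force: [-0.4, -1.3, 0.8]
opening: 0.0382
grip_force: 0.0
```

apply_moves --pt "0 0 0 0 -0.8" --pt "0 0 0 0 -0.8" --pt "0 0 0 0 -0.8" --pt "0 0 0 0 -0.8" --pt "0 0 0 0 -0.8"

```text
time_s: 21.6
tool_pos: [0.5836, -0.2489, 0.059]
eef_rot: [3.14, -0.0, 0.944]
ft_force: [-1.9, 1.6, 8.2]
opening: 0.0143
grip_force: 20.0
```

apply_moves --pt "0 0 0.1 0 -0.8" --pt "0 0 0.3 0 -0.8" --pt "0 0 0.5 0 -0.8" --pt "0 0 0.7 0 -0.8" --pt "0 0 0.9 0 -0.8"

```text
time_s: 22.1
tool_pos: [0.5823, -0.2485, 0.2846]
eef_rot: [3.142, 0.0, 0.944]
ft_force: [1.1, -1.2, -0.9]
opening: 0.014
grip_force: 20.0
```

apply_moves --pt "-0.1 0.15 0.06 -0.12 -0.8" --pt "-0.15 0.33 0.06 -0.24 -0.8" --pt "-0.2 0.52 0.06 -0.36 -0.8" --pt "-0.25 0.7 0.06 -0.48 -0.8" --pt "-0.29 0.88 0.06 -0.6 -0.8"

```text
time_s: 22.6
tool_pos: [0.5091, -0.027, 0.2977]
eef_rot: [3.141, -0.0, 0.31]
ft_force: [0.5, 0.1, -1.0]
opening: 0.0142
grip_force: 20.0
```

apply_moves --pt "0 0.19 0 -0.12 -0.8" --pt "0 0.38 0 -0.24 -0.8" --pt "0 0.55 0 -0.37 -0.8" --pt "0 0.7 0 -0.37 -0.8" --pt "0 0.76 0 -0.37 -0.8"

```text
time_s: 23.1
tool_pos: [0.5091, 0.1662, 0.2977]
eef_rot: [-3.139, -0.0, -0.066]
ft_force: [0.1, -0.2, -1.6]
opening: 0.0139
grip_force: 20.0
```

apply_moves --pt "0 0 0 0 -0.8" --pt "0 0 0 0 -0.8" --pt "0 0 0 0 -0.8"

```text
time_s: 23.4
tool_pos: [0.5105, 0.1593, 0.2972]
eef_rot: [3.141, 0.0, -0.075]
ft_force: [-1.5, -0.5, -1.5]
opening: 0.0141
grip_force: 20.0
```

```bash
python3 - <<'E'
from h import *
s=bot.state(); print(s['tool_pos'],s['eef_rot'],s['q'])
snap('wrist','w6.png')
E
```

```text
[0.51049956 0.1592845  0.29723227] [ 3.14051338e+00  3.13851982e-05 -7.46514554e-02] [-0.05358153  0.30842995 -0.41152323  1.75876808  0.13748998  1.10312091
 -2.15548733]
```

View pics/w6.png

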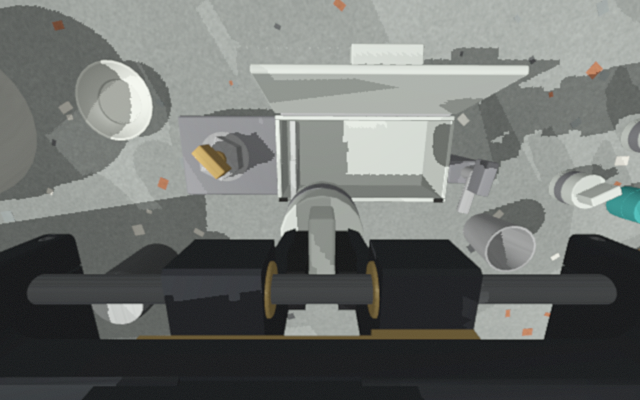

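Cartridge held at (320,240). The bay is open behind it, the divider is at column 285, and the flap leans back clear. I'll lower it.

apply_moves --pt "0.002 0.008 -0.15 0 -0.8" --pt "0.002 0.008 -0.3 0 -0.8" --pt "0.002 0.008 -0.45 0 -0.8" --pt "0.002 0.008 -0.6 0 -0.8" --pt "0.002 0.008 -0.6 0 -0.8"

```text
time_s: 23.95
tool_pos: [0.5082, 0.1606, 0.1433]
eef_rot: [3.138, 0.007, -0.074]
ft_force: [0.1, -1.0, -1.6]
opening: 0.0139
grip_force: 20.0
```

apply_moves --pt "0 0 -0.1 0 -0.8" --pt "0 0 -0.2 0 -0.8" --pt "0 0 -0.28 0 -0.8" --pt "0 0 -0.32 0 -0.8" --pt "0 0 -0.32 0 -0.8"

```text
time_s: 24.45
tool_pos: [0.511, 0.1628, 0.0676]
eef_rot: [3.141, 0.0, -0.073]
ft_force: [-0.3, 0.1, -1.1]
opening: 0.014
grip_force: 20.0
```

apply_moves --pt "0 0 -0.012 0 -0.8" --pt "0 0 -0.012 0 -0.45" --pt "0 0 -0.012 0 -0.45" --pt "0 0 -0.012 0 -0.45" --pt "0 0 0.1 0 -0.45"

```text
time_s: 24.95
tool_pos: [0.5087, 0.1625, 0.0905]
eef_rot: [3.139, 0.005, -0.072]
ft_force: [1.3, -0.3, 0.7]
opening: 0.0241
grip_force: 0.0
```

apply_moves --pt "0 0 0.2 0 -0.45" --pt "0 0 0.4 0 -0.2" --pt "0 0 0.6 0 0" --pt "0 0 0.8 0 0" --pt "0 0 0.9 0 0"

```text
time_s: 25.45
tool_pos: [0.5121, 0.1641, 0.3224]
eef_rot: [-3.139, -0.006, -0.072]
ft_force: [0.7, 1.1, 0.1]
opening: 0.0441
grip_force: 0.0
```

```bash
python3 - <<'E'
from ptr import *
s=bot.state(); print(s['tool_pos'],s['eef_rot'])
p,d,c=snap('wrist','w7.png'); b=(cloud(d,c)-B)@Rb
m=(abs(b[...,0])<.05)&(b[...,1]<.086)&(b[...,1]>-.1)
for a,e in ((.072,.082),(.045,.055)):
    z=b[m&(b[...,2]>a)&(b[...,2]<e)]; print(len(z),[np.round(k,1) for k in cv2.minAreaRect((z[:,:2]*1000).astype(np.float32))])
E
```

```text
[0.51207157 0.16413086 0.32241235] [-3.13916636 -0.00629299 -0.07183807]
456 [array([-24.8,  -7.1]), array([185.4,  50.4]), np.float64(90.0)]
771 [array([-22.3,  -7.1]), array([185.5,  55.4]), np.float64(89.9)]
```

apply_moves --pt "0.02 -0.2 0 -0.06 0" --pt "0.02 -0.4 0 -0.12 0" --pt "0.02 -0.6 0 -0.18 0" --pt "0.02 -0.8 0 -0.24 0" --pt "0.02 -1.0 0 -0.29 0"

```text
time_s: 26.0
tool_pos: [0.5153, -0.0884, 0.3175]
eef_rot: [-3.142, -0.001, -0.378]
ft_force: [1.5, -0.3, 1.1]
opening: 0.0437
grip_force: 0.0
```

apply_moves --pt "0.026 -0.2 0 0 0" --pt "0.026 -0.4 0 0 0" --pt "0.026 -0.6 -0.1 0 0" --pt "0.026 -0.8 -0.2 0 0" --pt "0.026 -0.98 -0.3 0 0"

```text
time_s: 26.5
tool_pos: [0.5221, -0.3214, 0.2483]
eef_rot: [3.141, -0.001, -0.376]
ft_force: [0.8, 0.1, 0.5]
opening: 0.0441
grip_force: 0.0
```

apply_moves --pt "0 0 -0.2 0 0" --pt "0 0 -0.3 0 0" --pt "0 0 -0.3 0 0" --pt "0 0 -0.3 0 0"

```text
time_s: 26.9
tool_pos: [0.5226, -0.3193, 0.1744]
eef_rot: [-3.141, -0.0, -0.375]
ft_force: [0.3, -0.2, 0.4]
opening: 0.0438
grip_force: 0.0
```

```bash
python3 cart.py w8.png
```

```text
26.9 [ 0.52263241 -0.31928858  0.17444466] [-3.14141655e+00 -2.21529136e-04 -3.75308134e-01] [ 0.56338047  0.54878741 -0.12199556  1.69128006  0.08048616  0.90620797
 -1.5366379 ]
2573 pix [268.  37.] c [ 670.8 -323.5] size [109.7  42.9] ang 69.0 z 0.075 rgb [207. 210. 202.] S 9.0
2676 pix [460.  42.] c [ 600.2 -460.4] size [71.8 68.5] ang 68.7 z 0.078 rgb [143. 145. 144.] S 3.0
9811 pix [612.  96.] c [ 499.2 -588.2] size [ 41.  195.8] ang 89.5 z 0.071 rgb [157. 158. 158.] S 2.0
492 pix [200.  61.] c [ 667.4 -264.3] size [15.5 25.9] ang 25.0 z 0.074 rgb [147. 150. 143.] S 11.0
759 pix [478. 155.] c [ 506.6 -466. ] size [40.8 14.1] ang 36.9 z 0.072 rgb [ 64. 110. 190.] S 170.0
655 pix [335. 189.] c [ 523.8 -333.6] size [14.1 39.6] ang 68.5 z 0.072 rgb [228. 233. 226.] S 7.0
```

apply_moves --pt "0.005 -0.057 -0.08 0 0" --pt "0.005 -0.057 -0.27 0 0" --pt "0.005 -0.057 -0.46 0 0" --pt "0.005 -0.057 -0.46 0 0" --pt "0.005 -0.057 -0.46 0 -0.8"

```text
time_s: 27.45
tool_pos: [0.5247, -0.334, 0.0608]
eef_rot: [3.141, -0.002, -0.375]
ft_force: [0.6, 0.6, 0.6]
opening: 0.0383
grip_force: 0.0
```

apply_moves --pt "0 0 0 0 -0.8" --pt "0 0 0 0 -0.8" --pt "0 0 0 0 -0.8" --pt "0 0 0 0 -0.8" --pt "0 0 0 0 -0.8"

```text
time_s: 27.95
tool_pos: [0.5248, -0.3342, 0.0609]
eef_rot: [3.141, -0.003, -0.376]
ft_force: [-0.5, 1.6, 9.0]
opening: 0.0138
grip_force: 20.0
```

apply_moves --pt "0 0 0.1 0 -0.8" --pt "0 0 0.3 0 -0.8" --pt "0 0 0.5 0 -0.8" --pt "0 0 0.7 0 -0.8" --pt "0 0 0.9 0 -0.8"

```text
time_s: 28.45
tool_pos: [0.5231, -0.3335, 0.2865]
eef_rot: [3.141, -0.001, -0.376]
ft_force: [0.6, -1.2, -2.0]
opening: 0.0137
grip_force: 20.0
```

apply_moves --pt "0.03 0.18 0.05 0.06 -0.8" --pt "0.05 0.36 0.06 0.12 -0.8" --pt "0.08 0.54 0.06 0.18 -0.8" --pt "0.082 0.72 0.06 0.24 -0.8" --pt "0.082 0.92 0.06 0.28 -0.8"

```text
time_s: 28.95
tool_pos: [0.5437, -0.1026, 0.2994]
eef_rot: [3.141, -0.001, -0.081]
ft_force: [0.7, -1.0, -1.6]
opening: 0.0137
grip_force: 20.0
```

apply_moves --pt "0 0.19 0 0 -0.8" --pt "0 0.38 0 0 -0.8" --pt "0 0.57 0 0 -0.8" --pt "0 0.75 0 0 -0.8" --pt "0 0.89 0 0 -0.8"

```text
time_s: 29.45
tool_pos: [0.5433, 0.122, 0.2994]
eef_rot: [-3.141, -0.001, -0.08]
ft_force: [0.8, -0.9, -1.6]
opening: 0.0134
grip_force: 20.0
```

apply_moves --pt "0 0 0 0 -0.8" --pt "0 0 0 0 -0.8" --pt "0 0 0 0 -0.8" --pt "0 0 0 0 -0.8"

```text
time_s: 29.85
tool_pos: [0.5442, 0.117, 0.2989]
eef_rot: [3.141, -0.0, -0.085]
ft_force: [-0.5, 0.2, -0.3]
opening: 0.0138
grip_force: 20.0
```

```bash
cat > bay.py <<'E'
from ptr import *
def bay(f):
    s=bot.state(); print(s['tool_pos'],s['eef_rot'])
    p,d,c=snap('wrist',f); b=(cloud(d,c)-B)@Rb
    m=((abs(b[...,0])<.049)&(b[...,1]<.084)&(b[...,1]>-.1)&(b[...,2]>.068)&(b[...,2]<.082)).astype(np.uint8)
    n,L,S,C=cv2.connectedComponentsWithStats(m)
    for i in range(1,n):
        if S[i,4]>60:
            z=b[L==i]; print(S[i,4],C[i].round(),[np.round(k,1) for k in cv2.minAreaRect((z[:,:2]*1000).astype(np.float32))],z[:,2].mean())
if __name__=='__main__': bay(sys.argv[1])
E
python3 bay.py w9.png
```

```text
[0.54420267 0.117012   0.2988578 ] [ 3.14080946e+00 -9.45435833e-05 -8.51671322e-02]
184 [289. 194.] [array([-16.9,  59.3]), array([13.4, 35. ]), np.float64(87.5)] 0.07648971673067284
```

apply_moves --pt "0 0.006 -0.15 0 -0.8" --pt "0 0.006 -0.3 0 -0.8" --pt "0 0.006 -0.45 0 -0.8" --pt "0 0.006 -0.6 0 -0.8" --pt "0 0.006 -0.6 0 -0.8"

```text
time_s: 30.4
tool_pos: [0.5406, 0.1183, 0.1445]
eef_rot: [3.138, 0.009, -0.084]
ft_force: [-1.7, 0.0, -1.1]
opening: 0.0138
grip_force: 20.0
```

apply_moves --pt "0 0 -0.1 0 -0.8" --pt "0 0 -0.2 0 -0.8" --pt "0 0 -0.28 0 -0.8" --pt "0 0 -0.32 0 -0.8" --pt "0 0 -0.32 0 -0.8"

```text
time_s: 30.9
tool_pos: [0.5443, 0.1199, 0.0691]
eef_rot: [3.141, 0.0, -0.083]
ft_force: [-0.1, 0.2, 0.6]
opening: 0.0137
grip_force: 20.0
```

apply_moves --pt "0 0 -0.008 0 -0.8" --pt "0 0 -0.008 0 -0.45" --pt "0 0 -0.008 0 -0.45" --pt "0 0 -0.008 0 -0.45" --pt "0 0 0.1 0 -0.45"

```text
time_s: 31.4
tool_pos: [0.5419, 0.1196, 0.0919]
eef_rot: [3.14, 0.005, -0.082]
ft_force: [-0.4, -0.3, 0.5]
opening: 0.0245
grip_force: 0.0
```

apply_moves --pt "0 0 0.2 0 -0.45" --pt "0 0 0.4 0 -0.2" --pt "0 0 0.6 0 0" --pt "0 0 0.8 0 0" --pt "0 0 0.9 0 0"

```text
time_s: 31.9
tool_pos: [0.5454, 0.121, 0.324]
eef_rot: [-3.14, -0.006, -0.082]
ft_force: [-0.0, 0.7, -0.7]
opening: 0.0438
grip_force: 0.0
```

```bash
python3 bay.py w10.png
```

```text
[0.54538808 0.12096716 0.32400387] [-3.13957132 -0.00643435 -0.08237028]
253 [322. 173.] [array([15. , 19.4]), array([40.2, 11.6]), np.float64(0.1)] 0.07691002215701927
266 [295. 196.] [array([-18.9,  59.3]), array([39., 14.]), np.float64(1.7)] 0.07658677810533038
```

apply_moves --pt "-0.08 -0.18 0 -0.13 0" --pt "-0.16 -0.36 0 -0.26 0" --pt "-0.24 -0.54 0 -0.39 0" --pt "-0.32 -0.72 0 -0.52 0" --pt "-0.379 -0.9 0 -0.65 0"

```text
time_s: 32.45
tool_pos: [0.4477, -0.1063, 0.319]
eef_rot: [-3.142, -0.0, -0.769]
ft_force: [0.3, 0.9, -0.1]
opening: 0.0442
grip_force: 0.0
```

apply_moves --pt "0 -0.17 -0.08 -0.12 0" --pt "0 -0.34 -0.18 -0.24 0" --pt "0 -0.51 -0.3 -0.36 0" --pt "0 -0.51 -0.45 -0.36 0" --pt "0 -0.51 -0.6 -0.36 0"

```text
time_s: 32.95
tool_pos: [0.4489, -0.2339, 0.1677]
eef_rot: [-3.141, -0.001, -1.143]
ft_force: [0.9, -0.0, 0.2]
opening: 0.0443
grip_force: 0.0
```

apply_moves --pt "0 0 0 0 0" --pt "0 0 0 0 0" --pt "0 0 0 0 0"

```text
time_s: 33.25
tool_pos: [0.4507, -0.2325, 0.1708]
eef_rot: [-3.139, -0.002, -1.14]
ft_force: [0.4, 0.5, -0.4]
opening: 0.0436
grip_force: 0.0
```

```bash
python3 cart.py w11.png
```

```text
33.25 [ 0.45067527 -0.23250253  0.17081661] [-3.13928676e+00 -2.36025322e-03 -1.13969238e+00] [ 0.41627407  0.3870083  -0.03525028  1.97272313  0.01885301  0.77886775
 -2.34023196]
1725 pix [93. 13.] c [ 683.  -292.1] size [80.6 17.8] ang 25.5 z 0.074 rgb [223. 226. 219.] S 9.0
531 pix [99. 54.] c [ 663.5 -264.4] size [12.6 30.1] ang 48.5 z 0.074 rgb [155. 158. 151.] S 11.0
855 pix [405. 113.] c [ 416.7 -330.8] size [14.2 40. ] ang 70.6 z 0.072 rgb [ 81. 179. 174.] S 140.0
634 pix [322. 197.] c [ 450.2 -233.3] size [13.7 39.3] ang 24.5 z 0.072 rgb [224. 229. 222.] S 7.0
679 pix [327. 314.] c [ 390.6 -117.7] size [68.9 36.3] ang 17.8 z 0.077 rgb [123. 124. 124.] S 3.0
```

apply_moves --pt "0 -0.003 -0.15 0 0" --pt "0 -0.003 -0.3 0 0" --pt "0 -0.003 -0.445 0 0" --pt "0 -0.003 -0.445 0 0" --pt "0 -0.003 -0.445 0 -0.8"

```text
time_s: 33.8
tool_pos: [0.4501, -0.2332, 0.0589]
eef_rot: [-3.141, -0.001, -1.14]
ft_force: [0.6, 0.1, 0.2]
opening: 0.0382
grip_force: 0.0
```

apply_moves --pt "0 0 0 0 -0.8" --pt "0 0 0 0 -0.8" --pt "0 0 0 0 -0.8" --pt "0 0 0 0 -0.8" --pt "0 0 0 0 -0.8"

```text
time_s: 34.3
tool_pos: [0.4505, -0.2332, 0.0588]
eef_rot: [-3.14, -0.002, -1.14]
ft_force: [-0.5, 0.8, 8.4]
opening: 0.014
grip_force: 20.0
```

apply_moves --pt "0 0 0.1 0 -0.8" --pt "0 0 0.3 0 -0.8" --pt "0 0 0.5 0 -0.8" --pt "0 0 0.7 0 -0.8" --pt "0 0 0.95 0 -0.8"

```text
time_s: 34.8
tool_pos: [0.4485, -0.2327, 0.2847]
eef_rot: [3.141, 0.0, -1.14]
ft_force: [1.2, -1.0, -2.1]
opening: 0.0139
grip_force: 20.0
```

apply_moves --pt "0.05 0.17 0 0.13 -0.8" --pt "0.1 0.34 0 0.26 -0.8" --pt "0.15 0.51 0 0.39 -0.8" --pt "0.2 0.68 0 0.52 -0.8" --pt "0.22 0.86 0 0.65 -0.8"

```text
time_s: 35.3
tool_pos: [0.5046, -0.0166, 0.2827]
eef_rot: [3.142, -0.001, -0.455]
ft_force: [1.3, 0.1, -2.4]
opening: 0.0135
grip_force: 20.0
```

apply_moves --pt "0 0.14 0 0.12 -0.8" --pt "0 0.28 0 0.24 -0.8" --pt "0 0.4 0 0.362 -0.8" --pt "0 0.4 0 0.362 -0.8" --pt "0 0.4 0 0.362 -0.8"

```text
time_s: 35.8
tool_pos: [0.5038, 0.0821, 0.2824]
eef_rot: [3.141, 0.001, -0.08]
ft_force: [0.3, -0.8, -1.8]
opening: 0.0138
grip_force: 20.0
```

apply_moves --pt "0 0 0 0 -0.8" --pt "0 0 0 0 -0.8"

```text
time_s: 36.0
tool_pos: [0.5042, 0.0805, 0.2825]
eef_rot: [3.141, 0.0, -0.083]
ft_force: [0.2, -0.3, -1.0]
opening: 0.0137
grip_force: 20.0
```

```bash
python3 bay.py w12.png
```

```text
[0.50423798 0.08053724 0.28246289] [ 3.14085048e+00  2.64302206e-04 -8.33856684e-02]
377 [287. 148.] [array([15.2, 19.2]), array([39.7, 14.1]), np.float64(0.1)] 0.07680511622134309
365 [257. 175.] [array([-19. ,  59.1]), array([14.2, 38.9]), np.float64(89.8)] 0.07647007841841437
```

apply_moves --pt "0.005 0.008 -0.15 0 -0.8" --pt "0.005 0.008 -0.3 0 -0.8" --pt "0.005 0.008 -0.45 0 -0.8" --pt "0.005 0.008 -0.55 0 -0.8" --pt "0.005 0.008 -0.55 0 -0.8"

```text
time_s: 36.55
tool_pos: [0.5031, 0.0827, 0.1421]
eef_rot: [3.14, 0.006, -0.082]
ft_force: [-0.2, -0.3, -2.0]
opening: 0.0134
grip_force: 20.0
```

apply_moves --pt "0 0 -0.1 0 -0.8" --pt "0 0 -0.2 0 -0.8" --pt "0 0 -0.28 0 -0.8" --pt "0 0 -0.31 0 -0.8" --pt "0 0 -0.31 0 -0.8"

```text
time_s: 37.05
tool_pos: [0.5059, 0.0838, 0.0679]
eef_rot: [3.141, -0.0, -0.081]
ft_force: [0.1, -0.9, -1.5]
opening: 0.0139
grip_force: 20.0
```

apply_moves --pt "0 0 -0.01 0 -0.8" --pt "0 0 -0.01 0 -0.45" --pt "0 0 -0.01 0 -0.45" --pt "0 0 -0.01 0 -0.45" --pt "0 0 0.1 0 -0.45"

```text
time_s: 37.55
tool_pos: [0.5035, 0.0836, 0.0909]
eef_rot: [3.14, 0.005, -0.08]
ft_force: [-0.3, -0.5, 0.4]
opening: 0.0242
grip_force: 0.0
```

apply_moves --pt "0 0 0.2 0 -0.45" --pt "0 0 0.4 0 -0.2" --pt "0 0 0.6 0 0" --pt "0 0 0.8 0 0" --pt "0 0 0.9 0 0"

```text
time_s: 38.05
tool_pos: [0.5069, 0.0846, 0.3226]
eef_rot: [-3.14, -0.007, -0.08]
ft_force: [0.2, 0.2, -0.9]
opening: 0.0441
grip_force: 0.0
```

```bash
python3 bay.py w13.png; python3 - <<'E'
from ptr import *
p,d,c=snap('wrist'); b=(cloud(d,c)-B)@Rb
m=(b[...,0]>.056)&(b[...,0]<.2)&(abs(b[...,1])<.1)&(b[...,2]>.1)&(b[...,2]<.26)
z=b[m]; print(len(z),np.percentile(z,[1,50,99],axis=0).round(4).tolist())
t=z[z[:,2]>np.percentile(z[:,2],97)]; print(t.mean(0))
E
```

```text
[0.50694244 0.08460489 0.3225661 ] [-3.14005047 -0.00657447 -0.08033251]
302 [294. 148.] [array([15.6, 19.2]), array([14.1, 39. ]), np.float64(89.8)] 0.07678406955064339
290 [267. 173.] [array([-19.4,  59.3]), array([39.6, 14.2]), np.float64(0.5)] 0.07650258522457876
261 [322. 172.] [array([-18.7, -20.8]), array([12.9, 39. ]), np.float64(89.9)] 0.07708630941375694
9017 [[0.0604, -0.0977, 0.1036], [0.0798, 0.0005, 0.1875], [0.1077, 0.0977, 0.2056]]
[ 0.08634496 -0.00262599  0.2054948 ]
```

View pics/w13.png

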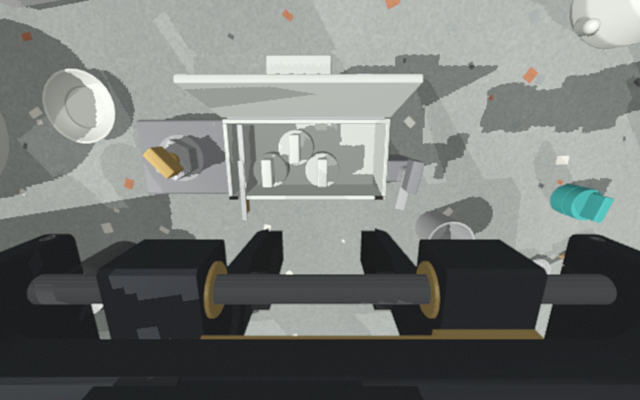

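All three cartridges stand in the bay with ridges at (268,172), (294,148) and (322,170). The divider is in line with the clip and the flap stands at about 1.8 rad. Next I'll shut the flap with closed fingers from behind, beside the rib.

apply_moves --pt "0.1 0.05 -0.04 0 -1" --pt "0.26 0.1 -0.04 0 -1" --pt "0.42 0.15 -0.04 0 -1" --pt "0.58 0.2 -0.04 0 -1" --pt "0.656 0.227 -0.04 0 -1"

```text
time_s: 38.65
tool_pos: [0.6711, 0.1415, 0.305]
eef_rot: [3.141, 0.002, -0.08]
ft_force: [-0.1, 0.5, -0.3]
opening: 0.0062
grip_force: 0.0
```

apply_moves --pt "0 0 0 0 -1" --pt "0 0 -0.15 0 -1" --pt "0 0 -0.3 0 -1" --pt "0 0 -0.45 0 -1" --pt "0 0 -0.58 0 -1"

```text
time_s: 39.15
tool_pos: [0.6673, 0.1399, 0.16]
eef_rot: [3.14, 0.003, -0.08]
ft_force: [-0.3, -0.0, 0.0]
opening: 0.0005
grip_force: 0.0
```

apply_moves --pt "0 0 0 0 -1" --pt "0 0 0 0 -1"

```text
time_s: 39.35
tool_pos: [0.6688, 0.1405, 0.1628]
eef_rot: [3.141, 0.001, -0.08]
ft_force: [0.6, -0.0, 1.7]
opening: 0.0004
grip_force: 0.0
```

apply_moves --pt "-0.06 0.005 0.02 0 -1" --pt "-0.12 0.01 0.02 0 -1" --pt "-0.18 0.015 0.02 0 -1" --pt "-0.22 0.018 0.02 0 -1" --pt "-0.256 0.02 0.02 0 -1"

```text
time_s: 39.85
tool_pos: [0.6065, 0.1462, 0.1699]
eef_rot: [-3.14, -0.004, -0.08]
ft_force: [2.6, -0.2, 1.5]
opening: 0.0005
grip_force: 1.2
```

apply_moves --pt "-0.055 0.004 0.01 0 -1" --pt "-0.09 0.007 0 0 -1" --pt "-0.118 0.009 -0.01 0 -1" --pt "-0.17 0.012 -0.03 0 -1" --pt "-0.206 0.016 -0.05 0 -1"

```text
time_s: 40.35
tool_pos: [0.5534, 0.1499, 0.1548]
eef_rot: [-3.141, -0.0, -0.08]
ft_force: [1.7, 0.4, -0.4]
opening: 0.0004
grip_force: 0.7
```

```bash
cat > flap.py <<'E'
from ptr import *
s=bot.state(); print(s['tool_pos'],s['ft_force'],'box',Rb.T@(s['tool_pos']-B))
for n in ('scene','top'):
    p,d,c=snap(n); b=(cloud(d,c)-B)@Rb
    m=(b[...,0]>-.075)&(b[...,0]<.13)&(b[...,1]>-.1)&(b[...,1]<0)&(b[...,2]>.09)&(b[...,2]<.23)&(d>0)
    z=b[m]
    if len(z): a=np.degrees(np.arctan2(z[:,2]-.089,.057-z[:,0])); r=np.hypot(z[:,2]-.089,.057-z[:,0]); k=(r>.06)&(r<.095); print(n,len(z),np.percentile(a[k],[10,50,90]) if k.any() else '')
E
python3 flap.py
```

```text
[0.55344884 0.14994277 0.15480398] [ 1.73931673  0.36457342 -0.41753823] box [0.02225681 0.04900427 0.15480398]
scene 1480 [53.71889124 55.65002097 58.27892445]
top 410 [51.18351796 52.99978175 54.31024874]
```

apply_moves --pt "-0.04 0.003 -0.025 0 -1" --pt "-0.072 0.006 -0.06 0 -1" --pt "-0.1 0.008 -0.1 0 -1" --pt "-0.12 0.01 -0.145 0 -1" --pt "-0.135 0.011 -0.185 0 -1"

```text
time_s: 40.95
tool_pos: [0.5193, 0.1525, 0.1075]
eef_rot: [3.141, 0.001, -0.08]
ft_force: [0.4, -0.2, 1.1]
opening: 0.0005
grip_force: 0.5
```

apply_moves --pt "-0.008 0 -0.025 0 -1" --pt "-0.008 0 -0.045 0 -1" --pt "-0.008 0 -0.055 0 -1" --pt "-0.008 0 -0.06 0 -1" --pt "-0.008 0 -0.06 0 -1"

```text
time_s: 41.45
tool_pos: [0.5174, 0.1525, 0.097]
eef_rot: [3.139, 0.001, -0.08]
ft_force: [-16.1, -5.0, 42.7]
opening: 0.0004
grip_force: 21.4
```

```bash
python3 flap.py
```

```text
[0.51744518 0.15252966 0.0970281 ] [-16.09468083  -4.95463988  42.71597444] box [-0.01383812  0.04866957  0.0970281 ]
scene 1361 [4.63555771 6.01211204 8.48197881]
top 841 [2.17735274 5.25276156 8.02040305]
```

The flap is down at its stop. Next is the latch: rise, move over, spin to yaw ≈ 2.89 and look.

apply_moves --pt "0 0 0.1 0 -1" --pt "0 0 0.3 0.1 -0.5" --pt "0 0 0.48 0.24 0" --pt "0 -0.05 0.55 0.38 0" --pt "0 -0.1 0.55 0.52 0"

```text
time_s: 42.05
tool_pos: [0.5203, 0.1282, 0.2346]
eef_rot: [3.14, -0.006, 0.471]
ft_force: [-0.2, -0.0, -0.1]
opening: 0.03
grip_force: 0.0
```

apply_moves --pt "-0.02 -0.12 0 0.14 0" --pt "-0.04 -0.24 0 0.28 0" --pt "-0.05 -0.36 0 0.42 0" --pt "-0.064 -0.5 0 0.56 0" --pt "-0.064 -0.628 0 0.7 0"

```text
time_s: 42.55
tool_pos: [0.5018, -0.0311, 0.2311]
eef_rot: [-3.141, 0.0, 1.203]
ft_force: [0.6, -0.1, 0.2]
opening: 0.0439
grip_force: 0.0
```

apply_moves --pt "0 0 0 0.14 0" --pt "0 0 0 0.28 0" --pt "0 0 0 0.42 0" --pt "0 0 0 0.56 0" --pt "0 0 0 0.7 0"

```text
time_s: 43.05
tool_pos: [0.5023, -0.0296, 0.2312]
eef_rot: [-3.142, -0.0, 1.936]
ft_force: [-0.1, 0.1, 0.1]
opening: 0.0444
grip_force: 0.0
```

apply_moves --pt "0 0 0 0.14 0" --pt "0 0 0 0.28 0" --pt "0 0 0 0.42 0" --pt "0 0 0 0.56 0" --pt "0 0 0 0.7 0"

```text
time_s: 43.55
tool_pos: [0.5023, -0.0297, 0.2312]
eef_rot: [3.142, -0.0, 2.669]
ft_force: [0.6, -1.1, -1.0]
opening: 0.0441
grip_force: 0.0
```

apply_moves --pt "0 0 0 0.14 0" --pt "0 0 0 0.21 0" --pt "0 0 0 0.21 0" --pt "0 0 0 0.21 0"

```text
time_s: 43.95
tool_pos: [0.5023, -0.0296, 0.2311]
eef_rot: [3.141, -0.0, 2.881]
ft_force: [-0.4, -0.1, -0.4]
opening: 0.0441
grip_force: 0.0
```

```bash
python3 flap.py; python3 - <<'E'
from ptr import *
s=bot.state(); print(s['tool_pos'],s['eef_rot'],s['q'])
p,d,c=snap('wrist','w14.png'); W=cloud(d,c); b=(W-B)@Rb
m=(abs(b[...,0]+.015)<.035)&(abs(b[...,1]+.134)<.035)&(b[...,2]>.122)&(b[...,2]<.145)
print(m.sum(),[np.round(k,2) for k in cv2.minAreaRect((W[m][:,:2]*1000).astype(np.float32))])
m=(b[...,0]>-.06)&(b[...,0]<.05)&(abs(b[...,1])<.1)&(b[...,2]>.08); print(np.percentile(b[m][:,2],[5,50,95]))
E
```

```text
[ 0.50227366 -0.02956802  0.23114651] [-0.42469629 -0.09632903 -0.39694168] box [-0.0142261  -0.13405861  0.23114651]
scene 1018 [4.32727544 5.99728084 8.18447796]
top 816 [2.50955881 4.96315156 7.9439144 ]
[ 0.50228273 -0.02951719  0.23127812] [-3.14147405e+00  5.76474135e-05  2.88145128e+00] [ 0.75812324  0.4841179  -1.01078044  1.88709941  0.47647898  1.03531921
  0.85678999]
654 [array([501.46, -29.48]), array([13.06, 39.76]), np.float64(75.06)]
[0.09738763 0.3050084  0.33679052]
```

apply_moves --pt "-0.003 0 -0.15 0 0" --pt "-0.003 0 -0.3 0 0" --pt "-0.003 0 -0.468 0 0" --pt "-0.003 0 -0.468 0 0" --pt "-0.003 0 -0.468 0 -0.8"

```text
time_s: 44.6
tool_pos: [0.5015, -0.029, 0.1149]
eef_rot: [3.141, -0.001, 2.883]
ft_force: [0.3, -0.1, 0.3]
opening: 0.038
grip_force: 0.0
```

apply_moves --pt "0 0 0 0 -0.8" --pt "0 0 0 0 -0.8" --pt "0 0 0 0 -0.8" --pt "0 0 0 0 -0.8" --pt "0 0 0 0 -0.8"

```text
time_s: 45.1
tool_pos: [0.5024, -0.0298, 0.1157]
eef_rot: [-3.141, 0.002, 2.883]
ft_force: [-0.8, -1.4, 8.2]
opening: 0.014
grip_force: 20.0
```

apply_moves --pt "0 0 0 -0.12 -0.8" --pt "0 0 0 -0.24 -0.8" --pt "0 0 0 -0.36 -0.8" --pt "0 0 0 -0.48 -0.8" --pt "0 0 0 -0.6 -0.8"

```text
time_s: 45.6
tool_pos: [0.5024, -0.0299, 0.1156]
eef_rot: [3.141, 0.002, 2.249]
ft_force: [-1.1, -1.2, 7.8]
opening: 0.0141
grip_force: 20.0
```

apply_moves --pt "0 0 0 -0.12 -0.8" --pt "0 0 0 -0.24 -0.8" --pt "0 0 0 -0.36 -0.8" --pt "0 0 0 -0.48 -0.8" --pt "0 0 0 -0.6 -0.8"

```text
time_s: 46.1
tool_pos: [0.5022, -0.03, 0.1156]
eef_rot: [3.14, 0.001, 1.621]
ft_force: [-1.8, -1.7, 6.9]
opening: 0.0141
grip_force: 20.0
```

apply_moves --pt "0 0 0 -0.06 -0.8" --pt "0 0 0 -0.11 -0.8" --pt "0 0 0 -0.13 -0.8" --pt "0 0 0 -0.13 -0.8"

```text
time_s: 46.5
tool_pos: [0.5023, -0.0299, 0.1156]
eef_rot: [3.14, 0.001, 1.489]
ft_force: [-2.3, -2.1, 8.6]
opening: 0.0139
grip_force: 20.0
```

```bash
python3 -c "
from h import *
s=bot.state();print(s['eef_rot'],s['wrist_torque'],s['ft_force'],s['q'][6],s['tau'][6])"
```

```text
[3.13983438e+00 1.10668811e-03 1.48949785e+00] [-0.42891241  0.32441445  0.01784922] [-2.34043575 -2.11999295  8.58912502] -0.4730892895905027 -0.2004719339311123
```

apply_moves --pt "0 0 0 -0.03 -0.8" --pt "0 0 0 -0.04 -0.8" --pt "0 0 0 -0.04 -0.8"

```text
time_s: 46.8
tool_pos: [0.5022, -0.0299, 0.1156]
eef_rot: [3.14, 0.001, 1.449]
ft_force: [-1.6, -1.9, 8.2]
opening: 0.014
grip_force: 20.5
```

```bash
python3 -c "
from h import *
s=bot.state();print(s['eef_rot'],s['wrist_torque'],s['q'][6],s['tau'][6])"
```

```text
[3.13967952e+00 1.17855352e-03 1.44929554e+00] [-0.40941172  0.29211529  0.46023602] -0.5073136695713569 -0.5542741343379021
```

apply_moves --pt "0 0 0 0.03 -0.8" --pt "0 0 0 0.03 0" --pt "0 0 0 0.03 0" --pt "0 0 0 0.03 0" --pt "0 0 0.15 0.03 0"

```text
time_s: 47.3
tool_pos: [0.4984, -0.0296, 0.1489]
eef_rot: [-3.134, -0.0, 1.48]
ft_force: [0.9, -0.7, -0.2]
opening: 0.0432
grip_force: 0.0
```

apply_moves --pt "0 0.1 0.2 0 0" --pt "-0.1 0.2 0.4 0 0" --pt "-0.1 0.4 0.6 0 0" --pt "-0.1 0.55 0.7 0 0" --pt "-0.1 0.65 0.8 0 0"

```text
time_s: 47.8
tool_pos: [0.476, 0.123, 0.3429]
eef_rot: [3.141, 0.0, 1.479]
ft_force: [1.6, -0.2, -0.5]
opening: 0.0443
grip_force: 0.0
```

apply_moves --pt "0 -0.1 0 0 0" --pt "0 -0.4 0 0 0" --pt "0 -0.6 0 0 0" --pt "0 -0.8 0 0 0" --pt "0 -0.8 0 0 0"

```text
time_s: 48.3
tool_pos: [0.476, -0.083, 0.3411]
eef_rot: [-3.141, 0.002, 1.474]
ft_force: [-0.4, 0.1, 0.2]
opening: 0.0439
grip_force: 0.0
```

```bash
python3 flap.py; python3 - <<'E'
from ptr import *
s=bot.state(); print(s['time_s'],s['tool_pos'],s['eef_rot'])
p,d,c=snap('wrist','w15.png'); b=(cloud(d,c)-B)@Rb
m=(abs(b[...,0]+.015)<.035)&(abs(b[...,1]+.134)<.035)&(b[...,2]>.122)&(b[...,2]<.145)
print(m.sum(),[np.round(k,2) for k in cv2.minAreaRect((b[m][:,:2]*1000).astype(np.float32))] if m.sum()>9 else '')
meas('c6.png')
E
```

```text
[ 0.47597714 -0.08297922  0.34111914] [-0.43135246  0.14021753  0.23239436] box [-0.03611483 -0.18942239  0.34111914]
scene 1028 [4.55503918 6.25318709 9.1482426 ]
top 1232 [2.60374367 5.42325591 9.64231128]
48.4 [ 0.47616718 -0.08271205  0.34093971] [-3.14078911e+00  1.25216065e-03  1.47242534e+00]
357 [array([ -14.83, -134.05]), array([12.65, 39.97]), np.float64(0.13)]
```

View pics/w15.png

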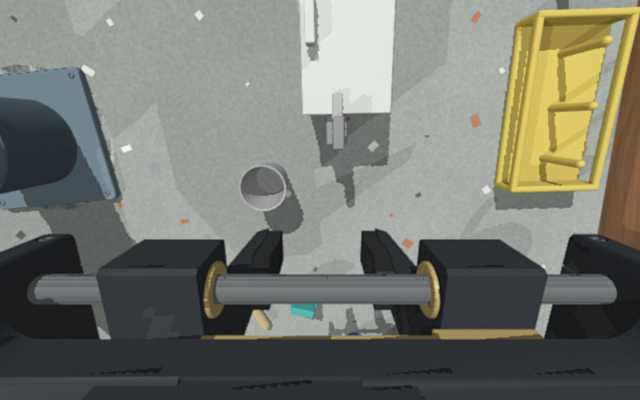

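The latch bar lies over the shut flap at (337,105), with its block within 0.2° of a full quarter turn. Flap, pointer and cartridges were all confirmed, so I'm handing in.

```bash
python3 -c "
from rig import bot
print(bot.close_job())"
```

```text
the job is handed in; nothing more can be done
None
```

I handed the job in after about 48 s of robot time. The nut was loosened and is back at its hard stop, with the pointer in line with the clip to about half a millimetre. All three white cartridges stand in the bay, the flap is shut, and the latch is a full quarter turn over it. No verdict came back.

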